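Nest a filter crucible in the rubber cone of a vacuum manifold

ROBOT

A 6-joint arm with a two-finger parallel gripper is mounted at the origin on a cart in front of the work surface, level with it; the furniture and walls round the work are solid. World frame = base frame: x ahead of the robot, y to its left, z up, the work surface at z = 0. Lengths are in mm, angles in rad, forces in N, time in s.
With the tool pointing down it reaches from about 375 to 825 mm from the base axis. Payload 5.5 kg.
Tool frame: the origin (TCP) lies between the finger pads; the fingertips stand 8 mm ahead of it and the grasp point (between the pads) lies 11 mm behind it; x points along the fingers, z is the direction in which the jaws open and shut, and the axes are right-handed (so a half turn about x gives the same grasp; the last joint's range is limited). The gripper opens to 85 mm and grips with 20 to 120 N. Pads are 22 mm wide; open, the fingers measure 114 mm over their backs; the gripper's body (76 mm by 85 mm) begins 54 mm behind the grasp point. The pads swing forward as they close: fully open they stand 13 mm farther back than shut.
Start: joints at [1.212, 0.314, -0.047, 1.21, 0, 1.571], TCP at [210.687, 561.788, 210.699] pointing down, gripper open.
Joint ranges: [-2.67, 2.67], [-0.69, 1.73], [-1.03, 1.25], [-2.08, 2.16], [-1.42, 1.45], [-3.14, 3.14]. Speed limits (rad/s): [2.39, 2.39, 3.01, 3.14, 3.14, 3.14].

INTERFACE

Orientations are given as a unit quaternion [w, x, y, z].
In Python, from workcell import * gives the robot as it stands.
- The arm moves only by the tool carry_out, never from a script. Its argument "motion" is text: rows parted by semicolons, each of 7 numbers parted by spaces: the turn, a rotation vector about the tool's x, y, z in degrees, then the shift along the tool's x, y, z in mm, then the closure in counts, from 0 (fully open) to 255 (shut). A call has 1 to 8 rows; each row shifts and turns the commanded pose from where the row before left it, along the tool's axes as they then stand; what a row does not reach is not made up. A row lasts 1/12 s, in which the tool goes at most 41.7 mm and 7.16 degrees, less where a joint would pass 70% of its speed; a pose out of reach is approached as far as the arm can. A call with a gripper value outside its range is refused whole. The fingers move at their own pace and stop on an object; "squeeze" is the grip in N (left out, the last holds). Time passes only in rows, so rows that do not move let the fingers close. It gives the time, the measured TCP pose, the force and the opening at its end, in the units of the state.
- state(): the state, without advancing time (a new reading comes with each control period).
- read_camera(name): name is "side" or "top" or "wrist"; returns the picture (384x512x3 uint8, blue, green, red); there is no depth.
- calibration(name): a dict with "fx", "fy", "cx", "cy" (pixels), "k1" (the pictures are not rectified: a ray, as slopes to the right and down, at radius r is drawn at 1 + k1 r^2 times it, then the intrinsics apply), "R" (3x3) and "t" (3): a world point X has camera coordinates R X + t. Camera axes: x right, y down, z forward; pixel columns grow to the right and rows downward; lengths in mm; the calibration is good to about 2 mm. A picture is of the moment at which its call begins: read the wrist's pose just before it. calibration takes no time and is no camera call; for the wrist camera it gives the pose at the moment of the call.
- finish_job(): hands the job in, once; it reports no verdict.
Trained networks look in the newest picture that a camera, given by its name, has taken for a name from the list of things; names that differ only in an ending like _2 or _b are one class to them, and where a whole thing is asked for, a point or a joint stands for the part that bears it (a point fixed in the world has none). Each returns a list of dicts, best first, with "score" (0 to 1); they miss things now and then, are a little off and sometimes report something else, mostly with a low value. They report only what shows in the picture. A call takes as long as a camera call. They do not tell look-alikes from the thing itself.
- find_in(camera, query): "extent" ([centre column, centre row, width, height] in pixels, round what is visible of it).
- pinpoint(camera, query): "location" ([column, row] in pixels: a listed point, or the origin of a listed thing).
The state is a dict: "time_s": time; "qpos": joint angles; "joint_velocities": joint speeds; "joint_efforts": joint torques, N m; "ee_pos": TCP position; "orientation": TCP orientation; "force": force on the tool from outside, world axes, zero at the start; "moment": the same for the moment, N m; "finger_gap": finger opening in mm.
Only numpy, scipy, OpenCV 4.12 (cv2) and the standard library are available. Lean on these libraries where they do the work, as an engineer would, in place of code of your own. Each camera call takes 0.05 s, during which the arm holds its last target.

TASK

The open port of the vacuum manifold needs its filter crucible. On the bench, slide the big crucible clear of the three small ones it touches, leaving those where they stand, until there is room for fingers all round it; then lift it over, set it loosely in the port's rubber cone and let go. Then press it down lightly from above until the rubber gives about 3 mm and holds it upright, and stop before it is driven deeper and wedges.

Things in the scene. Friction and masses are not known exactly. Their poses are not given: they have to be found in the camera images.
- filter_crucible: the biggest of four white porcelain crucibles standing together: a tapered open cup, 42 mm high, rim 56 mm and foot 41 mm across outside, wall 3 mm, floor 4 mm thick with fine holes, about 60 g. Origin: centre of the foot's underside, z up. Its walls touch the three small crucibles, so fingers cannot reach round it there; its mouth is open (50 mm) and free from above.
- crucible_left: small white porcelain crucible, 28 mm high, rim 43 mm across, about 30 g; origin under its foot, z up. Must stay where it stands. The three small ones stand round one half of the big one, their centres 46 to 48 mm from its centre, so the way out is straight away from them
- crucible_behind: small white porcelain crucible, 28 mm high, rim 39 mm across; the middle one of the three, on the far side of the big one; origin under its foot. Must stay where it stands
- crucible_right: small white porcelain crucible, 28 mm high, rim 41 mm across; origin under its foot. Must stay where it stands
- manifold: fixed steel vacuum manifold: a tube 190 mm long along its y axis, on two feet, with two upright steel collars (64 mm across, tops 117 mm up) 50 mm either side of its middle. The -y collar already holds a crucible, nested as it should be; its rim is 137 mm up. The +y collar is open. A hose barb points to -y. Origin: under its middle, z up
- open_port (a point): centre of the open (+y) collar's top, 117 mm up. A black rubber cone stands in it, bore tapered like the crucible, lip 66 mm wide, 7 to 8 mm above this point. A crucible set loosely in it centres itself, foot 19 to 20 mm below this point, rim 22 mm above. Pressed, it first gives at 4 to 5 N, then 1 mm deeper per 1.6 N, and stays down: 9 to 10 N is right, under 8 N too little, over 11.5 N wedges it
Not all that is in view belongs to the job. What is shaped like the filter_crucible but green is not meant.

How it is judged (in metres and radians):
On the way, in this order (a step that is already met when the one before it is completed fails the run):
1. the filter crucible stands on the bench clear of the three small ones (centres over 66 mm apart, 70 mm for the middle one) (horizontal distance between filter_crucible and crucible_left above 0.066 m and horizontal distance between filter_crucible and crucible_right above 0.066 m and horizontal distance between filter_crucible and crucible_behind above 0.07 m and height (world z) of filter_crucible below 0.004 m and angle between filter_crucible's own z axis and vertical below 0.1 rad), for 0.2 s.
2. it stands in the open port's rubber cone, let go by the fingers, the cone not yet pressed down (horizontal distance between filter_crucible and open_port below 0.006 m and z of filter_crucible in the frame of open_port between -0.0208 and -0.013 m and contact force between the fingers and filter_crucible below 0.05 N), for 0.15 s.
3. it has been pressed down, and the cone with it (foot at least 21 mm below the collar's top) (horizontal distance between filter_crucible and open_port below 0.003 m and z of filter_crucible in the frame of open_port below -0.021 m), for 0.1 s.
At the end, for the whole second after the job is handed in: the filter crucible stands upright (within 3 degrees), at rest and let go, in the open port's rubber cone, within 3 mm of the port's axis, its foot 20.7 to 24.2 mm below the collar's top; the three small crucibles stand upright where they were, within 8 mm (horizontal distance between filter_crucible and open_port below 0.003 m and z of filter_crucible in the frame of open_port between -0.0242 and -0.0207 m and angle between filter_crucible's own z axis and vertical below 0.05 rad and linear speed of filter_crucible below 0.01 m/s and angle between each of crucible_left, crucible_behind, crucible_right's own z axis and vertical below 0.1 rad); the robot touches nothing.
It fails at once if the filter crucible is driven in until it wedges (foot more than 24.2 mm below the open collar's top) (horizontal distance between filter_crucible and open_port below 0.02 m and z of filter_crucible in the frame of open_port below -0.0242 m).
It fails at once if a small crucible is moved by more than 8 mm (distance of any of crucible_left, crucible_right, crucible_behind from where it was at the start of the episode above 0.008 m).
It also fails if it takes over 48 s, if anything falls off the work surface, if the arm or the gripper's body presses on something with over 40 N, if the wrist force passes 120 N, or if a joint passes its speed limit or range.

## Working session

There is one attempt and no reset: what is moved stays moved. The work goes in short steps, Python scripts to look and compute and a tool call to move; the robot and the scene stay as the last step left them, time stands still between calls to the robot, and variables do not carry over. Pictures are saved under pics/ and viewed, and the job is handed in when it is done.

Besides the shell and the picture viewer there is one more tool, called after "Request:" as name(argument=value, ...) on one line, values as JSON. carry_out: Moves the arm, as the interface text tells. Its arguments: {"type":"object","properties":{"motion":{"type":"string"},"squeeze":{"type":"number"}},"required":["motion"]}

```bash
ls; mkdir -p pics
cat > h.py <<'E'
from workcell import *
import numpy as np, cv2
def snap(c,f):
    im=read_camera(c); cv2.imwrite('pics/'+f,im); return im
def ray(c,px,cal=None):
    k=cal or calibration(c)
    p=np.array([(px[0]-k['cx'])/k['fx'],(px[1]-k['cy'])/k['fy']])
    s=p.copy()
    for _ in range(20): s=p/(1+k['k1']*(s@s))
    R=np.array(k['R']);t=np.array(k['t'])
    return -R.T@t, R.T@np.array([s[0],s[1],1])
def atz(c,px,z,cal=None):
    o,d=ray(c,px,cal); return o+d*(z-o[2])/d[2]
def proj(c,X,cal=None):
    k=cal or calibration(c)
    p=np.array(k['R'])@np.array(X)+np.array(k['t']); s=p[:2]/p[2]; s=s*(1+k['k1']*(s@s))
    return np.array([k['fx']*s[0]+k['cx'],k['fy']*s[1]+k['cy']])
E
python3 - <<'E'
from h import *
for c in ['side','top','wrist']: snap(c,c+'0.png')
for c in ['side','top','wrist']:
    k=calibration(c); print(c,k['fx'],k['k1'],-np.array(k['R']).T@np.array(k['t']))
    for q in ['filter_crucible','crucible_left','manifold','open_port']:
        if c!='wrist': print(q,[(r['score'],r['location']) for r in pinpoint(c,q)])
print(state())
E
```

```text
pics
side 497.6923677979191 -0.05181965746321653 [  539.84736925 -1004.92055153   733.62164643]
filter_crucible [(0.86, [228.3, 247.0]), (0.77, [272.6, 225.1]), (0.64, [253.4, 196.8]), (0.62, [212.2, 222.1])]
crucible_left [(0.53, [259.7, 186.5])]
manifold [(0.8, [219.6, 309.3])]
open_port [(0.94, [216.9, 244.6])]
top 440.02461400104147 -0.06305335508223316 [353.33861737 -38.20545919 949.57477436]
filter_crucible [(0.81, [178.9, 199.0]), (0.81, [233.7, 238.9]), (0.76, [276.9, 217.6]), (0.6, [241.6, 174.7])]
crucible_left [(0.77, [158.3, 190.7])]
manifold [(0.77, [370.3, 220.8])]
open_port [(0.98, [360.4, 220.5])]
wrist 307.2809855236053 -0.020000301811016905 [131.25587112 591.94191908 372.72477527]
{'time_s': 0.55, 'qpos': array([ 1.21203323e+00,  3.13511628e-01, -4.70950162e-02,  1.21019167e+00,
        9.81443413e-06,  1.57080493e+00]), 'joint_velocities': array([-0.00191235, -0.00136359, -0.00017242, -0.00017134, -0.00107127,
       -0.00028219]), 'joint_efforts': array([ 9.95164919e-04, -5.39051771e+01,  3.39828408e+01,  2.45035226e-03,
        1.42121553e-04, -1.67186819e-06]), 'ee_pos': array([210.66714746, 561.80182698, 210.69470506]), 'orientation': array([ 0.58118683, -0.40276162,  0.58119194,  0.40276652]), 'force': array([-0.37871016,  0.89073389,  0.09982651]), 'moment': array([-0.03625733,  0.02208   ,  0.03066596]), 'finger_gap': 85.50257045245137}
```

View pics/side0.png

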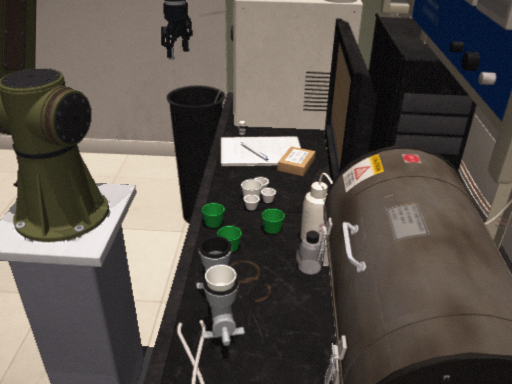

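View pics/top0.png

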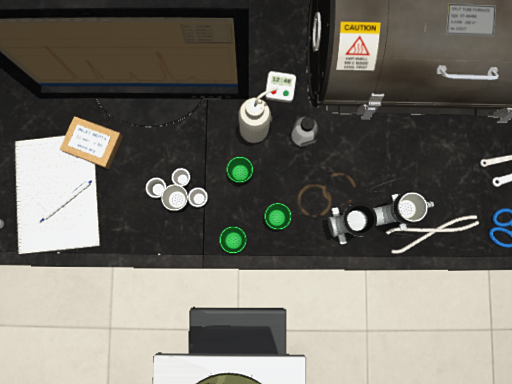

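View pics/wrist0.png

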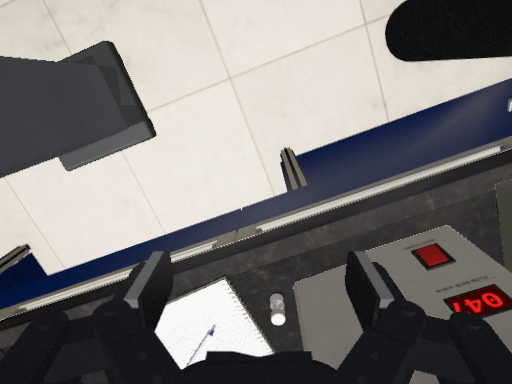

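Run:
```python
import cv2
a=cv2.imread('pics/top0.png')[140:290,120:440]; cv2.imwrite('pics/topc0.png',cv2.resize(a,None,fx=2.5,fy=2.5,interpolation=2))
a=cv2.imread('pics/side0.png')[150:350,130:350]; cv2.imwrite('pics/sidec0.png',cv2.resize(a,None,fx=2.9,fy=2.9,interpolation=2))
```

```text
(no output)
```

View pics/topc0.png

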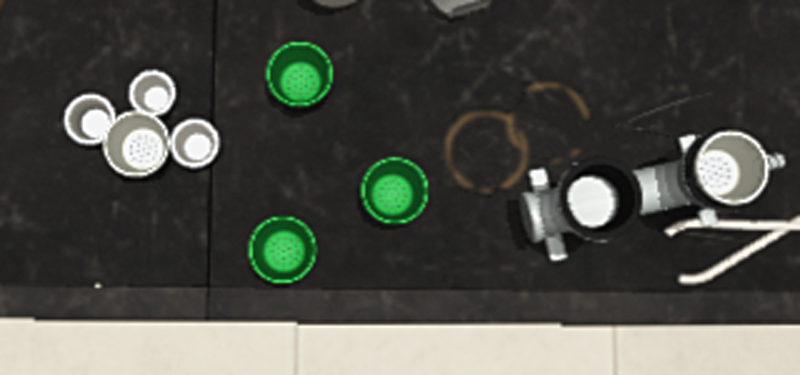

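View pics/sidec0.png

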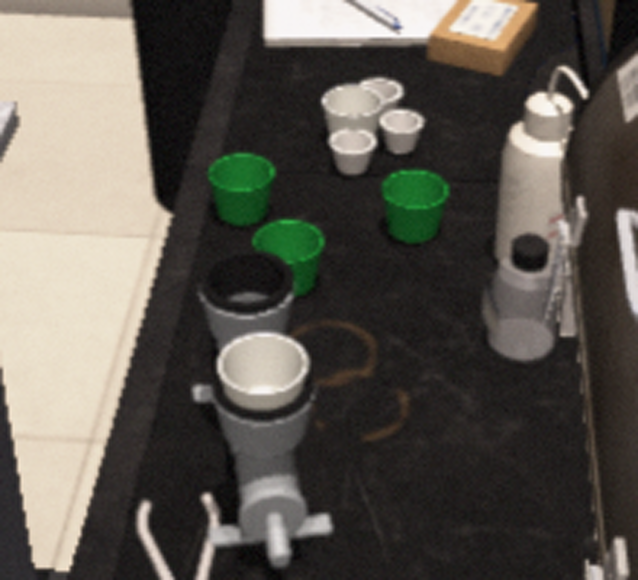

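The top view shows four white cups together: the big one at about (174,198) and small ones at (156,188), (181,178) and (198,198). Look-alikes for the big crucible are the green cups at (239,169), (278,216) and (232,240), and the white cup already nested in the manifold at (410,207). My choice is the white cup at (174,198). It is the largest of the four, has a perforated floor and touches all three small ones. The open port is the black cone at (357,219).

Run:
```python
from h import *
print('rim top', atz('top',(174.3,197.8),42), 'foot pin',atz('top',(178.9,199),0),'side',atz('side',(253.4,196.8),0))
for n,p in dict(left=(156,188.3),beh=(180.7,177.5),right=(197.7,197.8)).items(): print(n,atz('top',p,28))
print('port',atz('top',(360.4,220.5),117),atz('side',(216.9,244.6),117))
print('man',atz('top',(370.3,220.8),0),atz('side',(219.6,309.3),0))
print('lipcone', atz('top',(357.5,219.5),124.5)); print('nested rim',atz('top',(410,206.5),137),atz('side',(221,279),137))
for g in [(239,169),(278,216),(232,240)]: print('green',atz('top',g,42))
print(state()['qpos'])
```

```text
rim top [476.51891091 118.11474799  42.        ] foot pin [479.69524619 115.2169675    0.        ] side [481.00991131 127.78544301   0.        ]
left [498.32744767 160.20370411  28.        ]
beh [522.17659319 108.44810612  28.        ]
right [478.97396118  70.99068098  28.        ]
port [ 426.52221838 -250.47236451  117.        ] [ 429.0635134  -233.60057716  117.        ]
man [ 436.33634759 -302.07335519    0.        ] [ 439.1566396  -294.90698575    0.        ]
lipcone [ 427.71091598 -243.06796612  124.5       ]
nested rim [ 451.92698237 -340.43490307  137.        ] [ 451.78038482 -354.59534077  137.        ]
green [539.12172019 -15.7467815   42.        ]
green [440.85863965 -97.91995577  42.        ]
green [390.38349234  -3.4877505   42.        ]
[ 1.21203323e+00  3.13511628e-01 -4.70950162e-02  1.21019167e+00
  9.81443413e-06  1.57080493e+00]
```

```bash
cat >> h.py <<'E'
from scipy.spatial.transform import Rotation as Rn
def tool():
    s=state(); q=s['orientation']; return s, Rn.from_quat([q[1],q[2],q[3],q[0]])
def to(tgt,jaw=None):
    """shift in tool axes to TCP target with tool down; yaw turn about tool x to align jaw(z) with world dir"""
    s,R=tool(); M=R.as_matrix(); d=M.T@(np.array(tgt)-s['ee_pos'])
    print('t',s['time_s'],'pos',s['ee_pos'].round(1),'x',M[:,0].round(3),'y',M[:,1].round(3),'z',M[:,2].round(3))
    print('shift',d.round(1))
    if jaw is not None:
        j=np.append(np.array(jaw)/np.linalg.norm(jaw),0); v=M.T@j
        a=np.degrees(np.arctan2(-v[1],v[2])); a=(a+90)%180-90
        x=np.array([-0.,0,-1]); z=j if (M[:,2]@j)>0 else -j
        T=np.array([x,np.cross(z,x),z]).T
        print('rotvec',np.degrees(Rn.from_matrix(M.T@T).as_rotvec()).round(2),'shift after turn',(T.T@(np.array(tgt)-s['ee_pos'])).round(1))
    print('q',s['qpos'].round(3),'F',s['force'].round(2),'gap',round(s['finger_gap'],1))
E
python3 - <<'E'
from h import *
to([476,118,200],[0.218,0.976])
M=tool()[1].as_matrix()
k=calibration('wrist'); c=-np.array(k['R']).T@np.array(k['t'])
print('cam in tool',M.T@(c-state()['ee_pos']),'axis',M.T@np.array(k['R'])[2])
print(np.array(k['R'])@M)
E
```

```text
t 0.55 pos [210.7 561.8 210.7] x [-0.  0. -1.] y [-0.936  0.351  0.   ] z [ 0.351  0.936 -0.   ]
shift [  10.7 -404.3 -322.4]
rotvec [-7.97 -0.   -0.  ] shift after turn [  10.7 -355.7 -375.3]
q [ 1.212  0.314 -0.047  1.21   0.     1.571] F [-0.38  0.89  0.1 ] gap 85.5
cam in tool [-162.02923726   84.93957851    0.33747793] axis [ 9.44317970e-01 -3.29034128e-01 -3.38251012e-04]
[[ 3.02386370e-04 -1.60172168e-04  9.99999941e-01]
 [-3.29034163e-01 -9.44318017e-01 -5.17580207e-05]
 [ 9.44317970e-01 -3.29034128e-01 -3.38251012e-04]]
```

Request:
carry_out(motion="-4 0 0 0 -22 -24 0; -4 0 0 0 -22 -24 0; 0 0 0 0 -22 -24 0; 0 0 0 0 -22 -24 0; 0 0 0 0 -22 -24 0; 0 0 0 0 -22 -24 0; 0 0 0 0 -22 -24 0; 0 0 0 0 -22 -24 0", squeeze=25)

```text
time_s: 1.22
ee_pos: [335.2, 331.7, 210.9]
orientation: [0.552, -0.442, 0.551, 0.442]
force: [0.6, -1.0, 0.6]
finger_gap: 85.6
```

Request:
carry_out(motion="0 0 0 0 -22 -24 0; 0 0 0 0 -22 -24 0; 0 0 0 0 -22 -24 0; 0 0 0 0 -22 -24 0; 0 0 0 0 -22 -24 0; 0 0 0 0 -22 -24 0; 0 0 0 0 -22 -24 255; 0 0 0 0 0 0 255")

```text
time_s: 1.88
ee_pos: [450.8, 131.6, 210.9]
orientation: [0.553, -0.442, 0.553, 0.44]
force: [-0.7, 0.7, -0.0]
finger_gap: 64.2
```

Run:
```python
from h import *
snap('wrist','w1.png'); to([476,118,200],[0.218,0.976])
for q in ['filter_crucible','crucible_left','crucible_right','crucible_behind']:
    print(q,[(r['score'],r['extent']) for r in find_in('wrist',q)],[(r['score'],r['location'],atz('wrist',r['location'],0).round(1)) for r in pinpoint('wrist',q)])
```

```text
t 1.9333 pos [449.6 133.5 210.8] x [ 0.001 -0.    -1.   ] y [-0.975  0.222 -0.001] z [ 0.222  0.975 -0.   ]
shift [ 10.8 -29.2  -9.3]
rotvec [-0.24 -0.    0.04] shift after turn [ 10.8 -29.2  -9.4]
q [ 0.289  0.067 -0.349  1.154 -0.     0.513] F [-0.43 -0.17  0.52] gap 57.2
filter_crucible [(0.86, [252.8, 185.3, 52.8, 47.7]), (0.71, [73.5, 195.2, 56.9, 49.3]), (0.67, [160.8, 251.8, 43.9, 45.5]), (0.6, [125.5, 138.6, 56.9, 49.2])] [(0.98, [135.4, 132.3], array([387.7,  -3.3,   0. ])), (0.96, [83.5, 188.3], array([440.8, -94. ,   0. ])), (0.75, [250.0, 174.5], array([469.9, 120. ,   0. ])), (0.75, [168.5, 243.1], array([540.7, -11.3,   0. ]))]
crucible_left [(0.65, [289.7, 193.8, 34.2, 33.7])] [(0.84, [286.6, 183.9], array([491.9, 163.6,   0. ]))]
crucible_right [(0.67, [214.9, 194.0, 35.9, 32.6])] [(0.74, [217.0, 187.8], array([477.8,  75.7,   0. ]))]
crucible_behind [(0.55, [253.8, 221.7, 35.7, 24.8])] [(0.88, [252.3, 210.2], array([518.1, 112.9,   0. ])), (0.23, [251.7, 175.0], array([470.9, 122.8,   0. ]))]
```

View pics/w1.png

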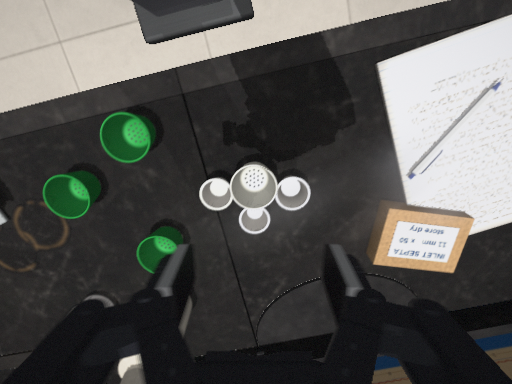

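The wrist picture shows the big cup's rim centred near (253,187). The small ones are at (216,194), (291,193) and (254,220), the way out is straight up the image, and the green cups are well away at left. Next I'll fit the rim circles.

```bash
cat >> h.py <<'E'
def fitrim(c,im,xy,r,z,cal=None,rad=14,plot=None):
    cal=cal or calibration(c)
    g=cv2.GaussianBlur(cv2.cvtColor(im,cv2.COLOR_BGR2GRAY),(0,0),0.8).astype(np.float32)
    a=np.linspace(0,2*np.pi,72,endpoint=False)
    def samp(x,y,rr):
        P=np.array([proj(c,[x+rr*np.cos(t),y+rr*np.sin(t),z],cal) for t in a]).astype(np.float32)
        return cv2.remap(g,P[:,0][None],P[:,1][None],cv2.INTER_LINEAR)[0]
    def sc(p): return np.mean(np.clip(samp(*p,r-1.2)-samp(*p,r+1.8),-20,90))
    best=None
    for st,R in((2,rad),(.5,2.5)):
        c0=xy if best is None else best[1]
        for dx in np.arange(-R,R+.1,st):
            for dy in np.arange(-R,R+.1,st):
                p=(c0[0]+dx,c0[1]+dy); s=sc(p)
                if best is None or s>best[0]: best=(s,p)
    return best
E
cat > f.py <<'E'
from h import *
import sys
E
python3 - <<'E'
from h import *
im=cv2.imread('pics/w1.png'); t0=cv2.imread('pics/top0.png')
for n,xy,r,z in [('big',(474,120),28,42),('left',(495,162),21.5,28),('beh',(520,111),19.5,28),('right',(478,73),20.5,28)]:
    print(n,fitrim('wrist',im,xy,r,z),fitrim('top',t0,xy,r,z))
print('nested',fitrim('top',t0,(452,-345),28,137), 'side',fitrim('side',cv2.imread('pics/side0.png'),(452,-345),28,137))
E
```

```text
big (np.float32(61.253403), (np.float64(473.5), np.float64(125.0))) (np.float32(55.51142), (np.float64(479.0), np.float64(119.5)))
left (np.float32(83.60543), (np.float64(496.0), np.float64(167.5))) (np.float32(80.75387), (np.float64(501.0), np.float64(162.0)))
beh (np.float32(76.62149), (np.float64(519.5), np.float64(115.0))) (np.float32(81.447945), (np.float64(523.5), np.float64(109.5)))
right (np.float32(84.460365), (np.float64(477.0), np.float64(77.5))) (np.float32(83.082504), (np.float64(481.5), np.float64(71.5)))
nested (np.float32(86.56851), (np.float64(452.0), np.float64(-345.5))) side (np.float32(65.82799), (np.float64(449.0), np.float64(-343.5)))
```

```bash
cat > f.py <<'E'
from h import *
B=[('big',(477,122),28,42),('left',(499,165),21.5,28),('beh',(521,112),19.5,28),('right',(479,74),20.5,28)]
E
python3 - <<'E'
from f import *
to([477,122,60],[.21,.978])
cal=calibration('wrist'); im=snap('wrist','w2.png')
for n,xy,r,z in B: print(n,fitrim('wrist',im,xy,r,z,cal,8))
to([477,122,60])
s=cv2.imread('pics/side0.png')
for n,xy,r,z in B: print(n,fitrim('side',s,xy,r,z,None,10))
E
```

```text
t 2.3333 pos [448.  136.5 210.7] x [ 0.  0. -1.] y [-0.976  0.216  0.   ] z [0.216 0.976 0.   ]
shift [150.7 -31.4  -7.9]
rotvec [-0.34  0.   -0.  ] shift after turn [150.7 -31.4  -8.1]
q [ 0.296  0.066 -0.35   1.155  0.     0.513] F [-1.    0.68  0.66] gap 0.2
big (np.float32(61.210136), (np.float64(477.0), np.float64(119.0)))
left (np.float32(84.66737), (np.float64(500.0), np.float64(161.0)))
beh (np.float32(75.95745), (np.float64(523.0), np.float64(108.5)))
right (np.float32(85.45508), (np.float64(480.5), np.float64(71.0)))
t 2.3833 pos [448.1 136.3 210.7] x [-0.  0. -1.] y [-0.976  0.216  0.   ] z [0.216 0.976 0.   ]
shift [150.7 -31.4  -7.8]
q [ 0.295  0.066 -0.35   1.155  0.     0.513] F [ 0.15 -0.35  0.34] gap 0.4
big (np.float32(25.43853), (np.float64(474.5), np.float64(124.0)))
left (np.float32(28.572592), (np.float64(498.5), np.float64(168.5)))
beh (np.float32(38.746475), (np.float64(521.0), np.float64(114.0)))
right (np.float32(41.266586), (np.float64(478.0), np.float64(77.0)))
```

View pics/w2.png

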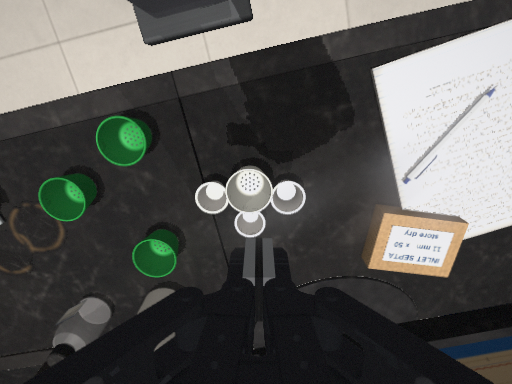

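The wrist and top fits agree once the arm has settled: big cup at (477.5,119.2), and fingers now shut. I'll move over the mouth, then go in.

Request:
carry_out(motion="0 0 0 20 -10 -4 255; 0 0 0 20 -10 -4 255; 0 0 0 25 -10 -2 255; 0 0 0 25 -2.5 -0.3 255; 0 0 0 25 0 0 255; 0 0 0 16 0 0 255; 0 0 0 0 0 0 255; 0 0 0 0 0 0 255")

```text
time_s: 3.05
ee_pos: [477.0, 118.6, 79.3]
orientation: [0.551, -0.442, 0.552, 0.443]
force: [-0.1, 0.4, 0.4]
finger_gap: 0.1
```

Run:
```python
from f import *
to([477.5,119.2,28])
cal=calibration('wrist'); im=snap('wrist','w3.png')
for n,xy,r,z in B[:1]: print(n,fitrim('wrist',im,xy,r,z,cal,8))
to([477.5,119.2,28])
snap('side','s3.png')
a=cv2.imread('pics/side0.png'); a=cv2.imread('pics/s3.png')[120:270,180:350]; cv2.imwrite('pics/s3c.png',cv2.resize(a,None,fx=3.5,fy=3.5,interpolation=2))
```

```text
t 3.05 pos [477.  118.6  79.3] x [-0.002 -0.    -1.   ] y [-0.976  0.217  0.002] z [ 0.217  0.976 -0.001]
shift [51.3 -0.4  0.7]
q [ 0.244  0.21  -0.5    0.862 -0.     0.462] F [-0.09  0.38  0.45] gap 0.1
big (np.float32(46.224854), (np.float64(477.5), np.float64(118.5)))
t 3.1 pos [478.1 118.8  80.3] x [ 0.  0. -1.] y [-0.976  0.217 -0.   ] z [0.217 0.976 0.   ]
shift [52.3  0.7  0.2]
q [ 0.244  0.209 -0.499  0.863 -0.     0.462] F [ 0.03  0.04 -0.54] gap 0.2
```

View pics/w3.png

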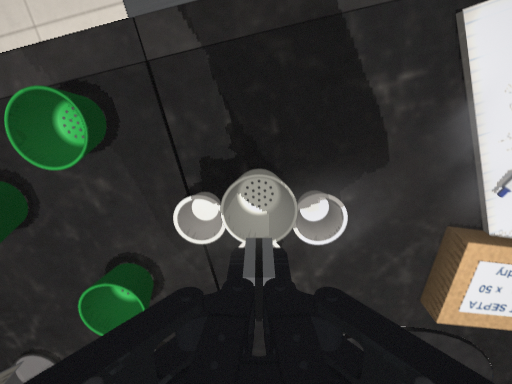

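View pics/s3c.png

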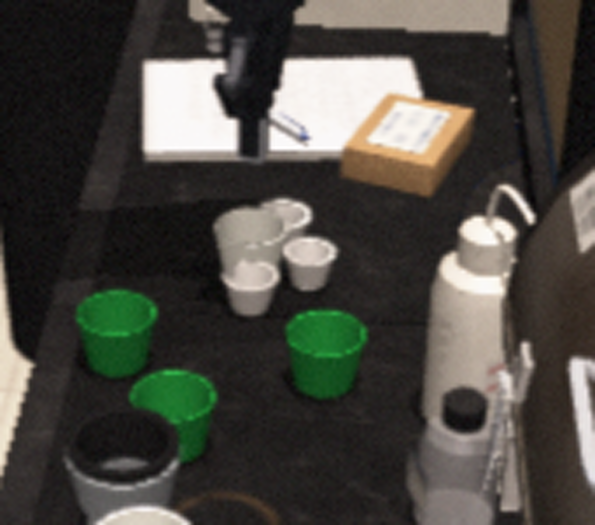

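The fingers are shut and centred above the big cup's mouth. Lowering them in.

Request:
carry_out(motion="0 0 0 12 0.5 0 255; 0 0 0 14 0 0 255; 0 0 0 12 0 0 255; 0 0 0 8 0 0 255; 0 0 0 5 0 0 255; 0 0 0 3 0 0 255; 0 0 0 0 0 0 255; 0 0 0 0 0 0 255")

```text
time_s: 3.82
ee_pos: [477.9, 118.7, 26.2]
orientation: [0.552, -0.442, 0.551, 0.442]
force: [0.4, -0.0, 0.5]
finger_gap: 0.2
```

Run:
```python
from f import *
snap('wrist','w4.png'); to([477.5,119.2,26])
```

```text
t 3.8667 pos [478.  118.7  26.3] x [ 0.001  0.    -1.   ] y [-0.976  0.217 -0.001] z [0.217 0.976 0.   ]
shift [0.3 0.6 0.4]
q [ 0.243  0.271 -0.563  0.736 -0.     0.463] F [ 0.3  -0.57 -0.36] gap -0.1
```

View pics/w4.png

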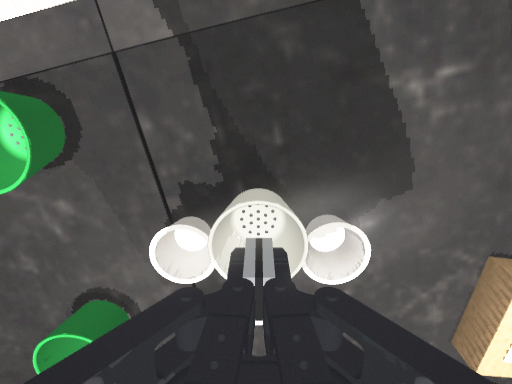

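The fingers are inside the mouth with no contact force. Sliding outward along tool +y.

Request:
carry_out(motion="0 0 0 3 0 0 255; 0 0 0 0 3 0 255; 0 0 0 0 4 0 255; 0 0 0 0 4 0 255; 0 0 0 0 4 0 255; 0 0 0 0 4 0 255; 0 0 0 0 4 0 255; 0 0 0 0 0 0 255")

```text
time_s: 4.53
ee_pos: [453.8, 123.6, 22.6]
orientation: [0.551, -0.442, 0.552, 0.443]
force: [-0.2, 0.8, 0.2]
finger_gap: 0.0
```

Run:
```python
from f import *
snap('wrist','w5.png'); to([477.5,119.2,26])
```

```text
t 4.5833 pos [454.5 123.7  22.7] x [-0. -0. -1.] y [-0.976  0.217  0.   ] z [ 0.217  0.976 -0.   ]
shift [ -3.3 -23.5   0.6]
q [ 0.266  0.241 -0.614  0.716 -0.     0.484] F [-0.11 -0.01  0.27] gap 0.2
```

View pics/w5.png

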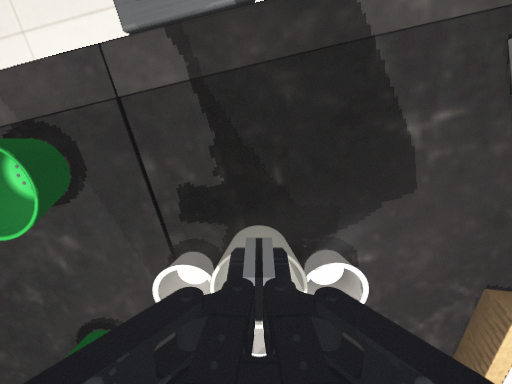

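Run:
```python
from f import *
t=snap('top','t5.png');s=snap('side','s5.png'); 
a=np.hstack([cv2.resize(t[150:250,120:240],None,fx=3.2,fy=3.2,interpolation=2),cv2.resize(s[130:230,200:320],None,fx=3.2,fy=3.2,interpolation=2)]); cv2.imwrite('pics/c5.png',a)
```

```text
(no output)
```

View pics/c5.png

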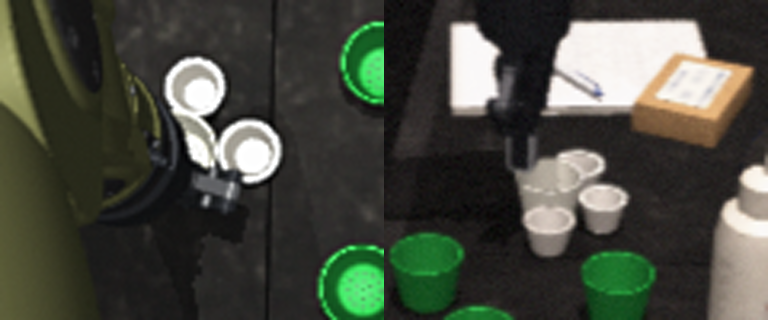

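Run:
```python
from f import *
to([477.5,119.2,26])
for z in (15,22.7,42): print(z,proj('side',[454.5,123.7,z]).round(1),proj('top',[454.5,123.7,z]).round(1))
s=cv2.imread('pics/s5.png');t=cv2.imread('pics/t5.png')
for n,xy,r,z in B: print(n,fitrim('side',s,xy,r,z,None,24))
a=cv2.resize(s[155:225,220:290],None,fx=8,fy=8,interpolation=2); cv2.imwrite('pics/c5b.png',a)
```

```text
t 4.6833 pos [455.1 123.7  22.8] x [ 0.  0. -1.] y [-0.976  0.217 -0.   ] z [0.217 0.976 0.   ]
shift [ -3.2 -22.8   0.5]
q [ 0.265  0.242 -0.613  0.716 -0.     0.484] F [ 1.02 -0.27 -0.03] gap 0.1
15 [243.6 192.5] [173.4 209.7]
22.7 [243.6 190.1] [172.8 209.3]
42 [243.6 183.9] [171.2 208.3]
big (np.float32(25.339518), (np.float64(492.5), np.float64(140.5)))
left (np.float32(31.922647), (np.float64(498.5), np.float64(168.5)))
beh (np.float32(39.837864), (np.float64(521.0), np.float64(114.0)))
right (np.float32(38.4879), (np.float64(478.0), np.float64(77.0)))
```

View pics/c5b.png

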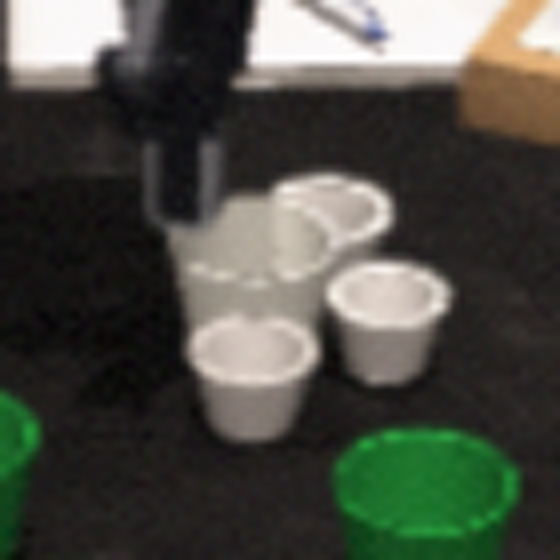

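Run:
```python
from f import *
for z in (68,72,80,90,100,110): print(z,proj('side',[478,118.7,z]).round(1))
a=cv2.imread('pics/s3.png')[130:200,215:285]; cv2.imwrite('pics/c3b.png',cv2.resize(a,None,fx=8,fy=8,interpolation=0))
a=cv2.imread('pics/w3.png')[200:300,210:310]; cv2.imwrite('pics/w3b.png',cv2.resize(a,None,fx=6,fy=6,interpolation=0))
```

```text
68 [252.5 176.9]
72 [252.5 175.5]
80 [252.5 172.9]
90 [252.6 169.6]
100 [252.7 166.2]
110 [252.7 162.8]
```

View pics/c3b.png

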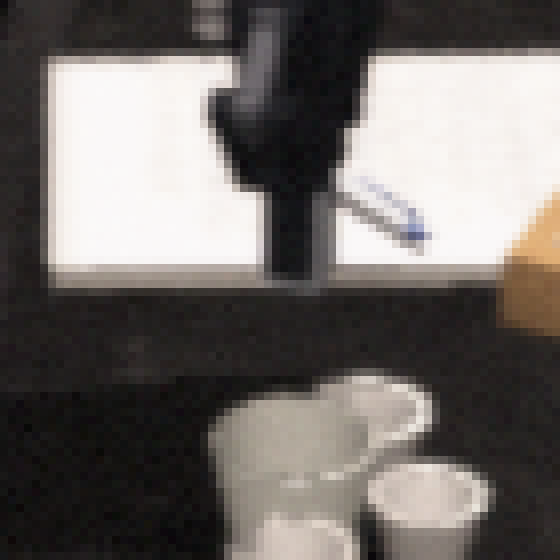

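View pics/w3b.png

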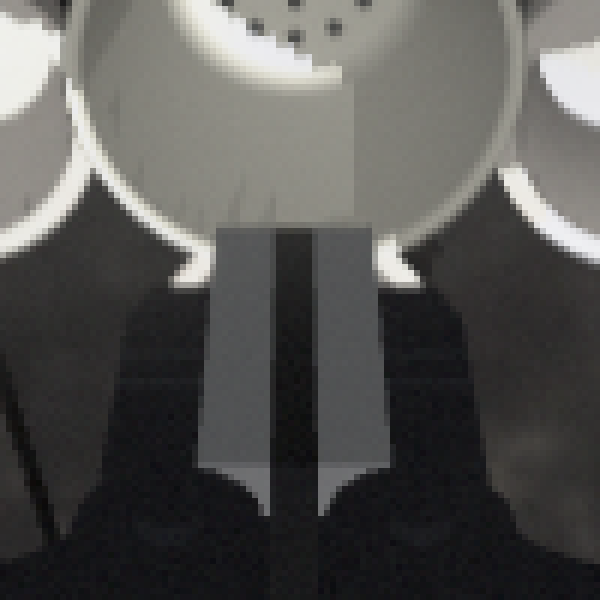

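The side view and the wrist view agree that the shut fingertips are about 20 mm behind the reported TCP, not 8 mm ahead. They passed above the rim, and the cup has not moved. I'll go back over the centre and lower while watching the force.

Request:
carry_out(motion="0 0 0 -4 -6 0 255; 0 0 0 0 -8 0 255; 0 0 0 0 -8 0 255; 0 0 0 0 0 0.5 255; 0 0 0 4 0 0 255; 0 0 0 4 0 0 255; 0 0 0 4 0 0 255; 0 0 0 0 0 0 255")

```text
time_s: 5.35
ee_pos: [475.2, 119.0, 13.5]
orientation: [0.551, -0.442, 0.552, 0.443]
force: [-1.1, -0.4, -0.7]
finger_gap: -0.0
```

Run:
```python
from f import *
to([477.5,119.2,0])
t=snap('wrist','w6.png');s=snap('side','s6.png'); to([477.5,119.2,0])
a=np.hstack([cv2.resize(t[180:300,200:320],(400,400),interpolation=2),cv2.resize(s[150:220,215:285],(400,400),interpolation=2)]); cv2.imwrite('pics/c6.png',a)
```

```text
t 5.35 pos [475.2 119.   13.5] x [-0.002 -0.    -1.   ] y [-0.976  0.217  0.002] z [ 0.217  0.976 -0.001]
shift [13.5 -2.2  0.7]
q [ 0.245  0.286 -0.578  0.709  0.     0.464] F [-1.05 -0.41 -0.69] gap -0.0
t 5.45 pos [475.9 119.2  14.2] x [-0.001 -0.    -1.   ] y [-0.976  0.217  0.001] z [ 0.217  0.976 -0.   ]
shift [14.2 -1.6  0.4]
q [ 0.245  0.285 -0.577  0.71   0.     0.464] F [ 0.04 -0.07  0.8 ] gap -0.1
```

View pics/c6.png

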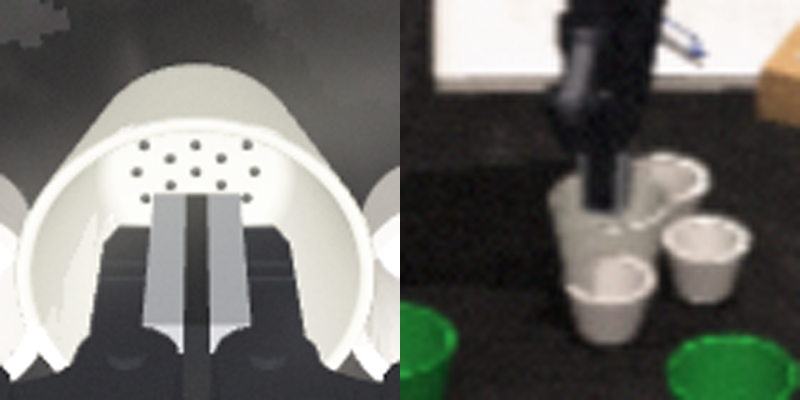

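The tips are now just inside the mouth. Going about 15 mm deeper.

Request:
carry_out(motion="0 0 0 4 -1.5 0 255; 0 0 0 4 0 0 255; 0 0 0 3 0 0 255; 0 0 0 2 0 0 255; 0 0 0 2 0 0 255; 0 0 0 0 0 0 255")

```text
time_s: 5.95
ee_pos: [477.6, 118.9, -0.8]
orientation: [0.551, -0.442, 0.552, 0.442]
force: [0.2, -0.4, -0.6]
finger_gap: -0.6
```

Run:
```python
from f import *
to([477.5,119.2,0])
t=snap('wrist','w7.png');s=snap('side','s7.png'); to([477.5,119.2,0])
a=np.hstack([cv2.resize(t[180:300,200:320],(400,400),interpolation=2),cv2.resize(s[150:220,215:285],(400,400),interpolation=2)]); cv2.imwrite('pics/c7.png',a)
```

```text
t 5.95 pos [477.6 118.9  -0.8] x [-0.001 -0.    -1.   ] y [-0.976  0.217  0.001] z [ 0.217  0.976 -0.   ]
shift [-0.8  0.2  0.3]
q [ 0.244  0.308 -0.589  0.675 -0.     0.463] F [ 0.15 -0.39 -0.65] gap -0.6
t 6.05 pos [ 4.779e+02  1.189e+02 -4.000e-01] x [-0. -0. -1.] y [-0.976  0.217  0.   ] z [ 0.217  0.976 -0.   ]
shift [-0.4  0.5  0.2]
q [ 0.244  0.307 -0.588  0.676  0.     0.463] F [ 0.01 -0.76  0.57] gap -0.2
```

View pics/c7.png

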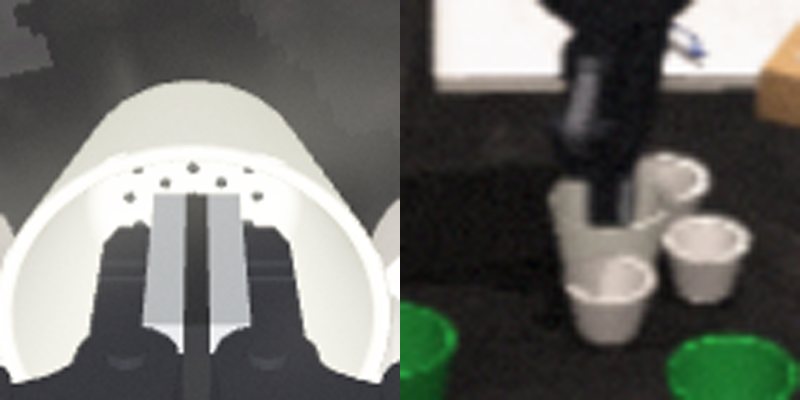

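Request:
carry_out(motion="0 0 0 1.5 4 0 255; 0 0 0 0 4 0 255; 0 0 0 0 4 0 255; 0 0 0 0 4 0 255; 0 0 0 0 4 0 255; 0 0 0 0 4 0 255; 0 0 0 0 2 0 255; 0 0 0 0 0 0 255")

```text
time_s: 6.72
ee_pos: [452.0, 124.7, -1.8]
orientation: [0.552, -0.442, 0.552, 0.442]
force: [-0.2, 0.5, -0.3]
finger_gap: -0.0
```

Run:
```python
from f import *
to([477.5,119.2,0])
t=snap('wrist','w8.png');s=snap('side','s8.png'); to([477.5,119.2,0])
a=np.hstack([cv2.resize(t[180:300,200:320],(400,400),interpolation=2),cv2.resize(s[150:220,215:285],(400,400),interpolation=2)]); cv2.imwrite('pics/c8.png',a)
```

```text
t 6.7167 pos [452.  124.7  -1.8] x [-0. -0. -1.] y [-0.976  0.217  0.   ] z [ 0.217  0.976 -0.   ]
shift [ -1.8 -26.1   0.2]
q [ 0.269  0.272 -0.643  0.656  0.     0.488] F [-0.22  0.55 -0.31] gap -0.0
t 6.8167 pos [452.7 124.7  -1.7] x [ 0.  0. -1.] y [-0.976  0.217 -0.   ] z [0.217 0.976 0.   ]
shift [ -1.7 -25.4   0. ]
q [ 0.269  0.273 -0.642  0.656 -0.     0.488] F [-0.21  0.11  0.38] gap 0.2
```

View pics/c8.png

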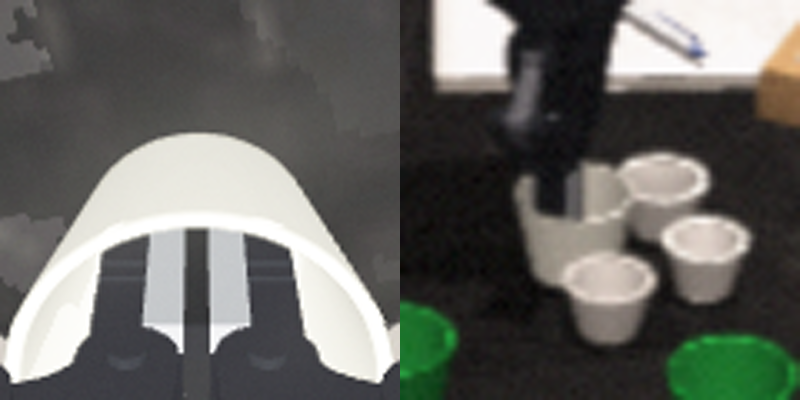

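The cup is sliding upright, about 15 mm so far, and the small ones have not moved. About 32 mm to go.

Request:
carry_out(motion="0 0 0 0 4 0 255; 0 0 0 0 5 0 255; 0 0 0 0 5 0 255; 0 0 0 0 5 0 255; 0 0 0 0 5 0 255; 0 0 0 0 5 0 255; 0 0 0 0 3 0 255; 0 0 0 0 0 0 255")

```text
time_s: 7.48
ee_pos: [420.4, 131.6, -1.8]
orientation: [0.551, -0.442, 0.552, 0.443]
force: [-0.0, 0.0, -0.5]
finger_gap: -0.1
```

Request:
carry_out(motion="0 0 0 0 -3 0 255; 0 0 0 -3 -4 0 255; 0 0 0 -15 -3 0 255; 0 0 0 -25 0 0 255; 0 0 0 -25 0 0 0; 0 0 0 -25 0 0 0; 0 0 0 0 0 0 0; 0 0 0 0 0 0 0")

```text
time_s: 8.15
ee_pos: [433.2, 129.8, 92.8]
orientation: [0.553, -0.443, 0.551, 0.442]
force: [0.5, -0.5, -0.5]
finger_gap: 48.2
```

Run:
```python
from f import *
to([432,129,40])
cal=calibration('wrist'); t=snap('wrist','w9.png'); to([432,129,40])
print([state()['ee_pos']])
B[0]=('big',(432,129),28,42)
P={}
for n,xy,r,z in B: b=fitrim('wrist',t,xy,r,z,cal,14); print(n,b); P[n]=np.array(b[1])
for n in P: print(n,np.linalg.norm(P[n]-P['big']))
```

```text
t 8.15 pos [433.2 129.8  92.8] x [ 0.004  0.001 -1.   ] y [-0.976  0.218 -0.003] z [0.218 0.976 0.002]
shift [52.8  1.2 -1.1]
q [ 0.291  0.122 -0.573  0.872 -0.     0.511] F [ 0.54 -0.5  -0.5 ] gap 48.2
t 8.2 pos [432.  129.4  91.5] x [ 0.001  0.    -1.   ] y [-0.976  0.218 -0.001] z [0.218 0.976 0.001]
shift [51.5 -0.  -0.4]
q [ 0.291  0.123 -0.575  0.871 -0.     0.511] F [-0.79 -0.44  0.44] gap 55.5
[array([431.98794952, 129.42553202,  91.5408441 ])]
big (np.float32(80.26566), (np.float64(430.0), np.float64(130.0)))
left (np.float32(63.218777), (np.float64(498.0), np.float64(160.5)))
beh (np.float32(90.0), (np.float64(521.0), np.float64(108.5)))
right (np.float32(56.60532), (np.float64(478.5), np.float64(72.0)))
big 0.0
left 74.52684080249209
beh 93.5053474406678
right 75.60588601425157
```

View pics/w9.png

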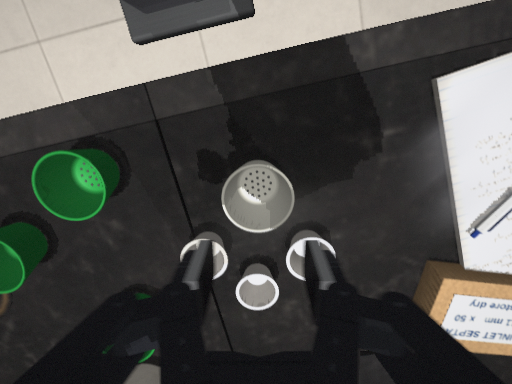

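The cup stands upright and clear at about (430.5,130), 74, 75 and 93 mm from the small ones. Opening fully, refitting and lowering to grasp.

Request:
carry_out(motion="0 0 0 12 1 0.5 0; 0 0 0 12 0 0 0; 0 0 0 0 0 0 0; 0 0 0 0 0 0 0")

```text
time_s: 8.53
ee_pos: [428.8, 129.5, 65.8]
orientation: [0.551, -0.442, 0.553, 0.443]
force: [0.4, -1.0, 0.5]
finger_gap: 85.3
```

Run:
```python
from f import *
to([432,129,40])
cal=calibration('wrist'); t=snap('wrist','w10.png')
b=fitrim('wrist',t,(431,130),28,42,cal,6); print(b)
s=snap('side','s10.png');print('side +~(3,-5)',fitrim('side',s,(429,134),28,42,None,10))
to([*b[1],5])
```

```text
t 8.5333 pos [428.8 129.5  65.8] x [-0.003 -0.001 -1.   ] y [-0.976  0.218  0.003] z [ 0.218  0.976 -0.002]
shift [25.8 -3.4  0.2]
q [ 0.293  0.15  -0.611  0.814 -0.     0.513] F [ 0.38 -0.98  0.45] gap 85.3
(np.float32(78.57315), (np.float64(431.0), np.float64(130.0)))
side +~(3,-5) (np.float32(27.685154), (np.float64(428.5), np.float64(132.5)))
t 8.6333 pos [430.1 130.   67. ] x [-0.001 -0.    -1.   ] y [-0.976  0.217  0.001] z [ 0.217  0.976 -0.001]
shift [62.  -1.   0.3]
q [ 0.293  0.149 -0.609  0.814 -0.     0.513] F [-0.22  0.24 -1.19] gap 85.4
```

View pics/w10.png

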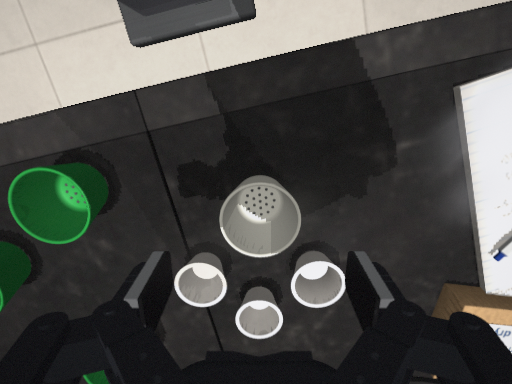

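Request:
carry_out(motion="0 0 0 14 -1 0 0; 0 0 0 16 0 0 0; 0 0 0 16 0 0 0; 0 0 0 10 0 0 0; 0 0 0 6 0 0 0; 0 0 0 0 0 0 0; 0 0 0 0 0 0 60", squeeze=30)

```text
time_s: 9.22
ee_pos: [431.4, 129.9, 5.5]
orientation: [0.552, -0.442, 0.552, 0.442]
force: [0.3, -0.5, -0.0]
finger_gap: 75.8
```

Run:
```python
from f import *
to([431,130,5])
t=snap('wrist','w11.png'); s=snap('side','s11.png'); to([431,130,5])
a=np.hstack([cv2.resize(t[150:350,130:390],(520,400),interpolation=2),cv2.resize(s[150:220,200:249],(280,400),interpolation=2)]); cv2.imwrite('pics/c11.png',a)
```

```text
t 9.2167 pos [431.4 129.9   5.5] x [-0. -0. -1.] y [-0.976  0.217  0.   ] z [ 0.217  0.976 -0.   ]
shift [ 0.5  0.4 -0. ]
q [ 0.293  0.232 -0.677  0.662 -0.     0.512] F [ 0.29 -0.45 -0.01] gap 75.8
t 9.3167 pos [432.  130.1   6. ] x [ 0.001  0.    -1.   ] y [-0.976  0.217 -0.001] z [0.217 0.976 0.001]
shift [ 1.   1.  -0.4]
q [ 0.293  0.231 -0.677  0.661  0.     0.512] F [ 0.1   0.14 -0.81] gap 65.3
```

View pics/c11.png

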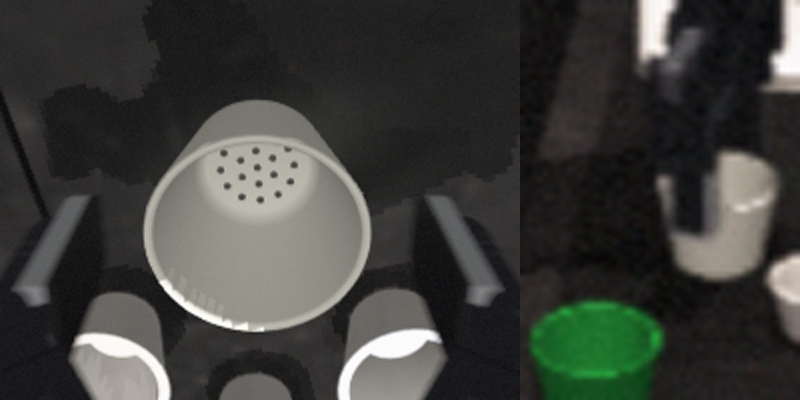

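Run:
```python
from f import *
for z in (20,30,40): print(z,proj('side',[423,92,z]).round(1))
print(proj('side',[431,130,42]))
```

```text
20 [230.7 196.7]
30 [230.7 193.5]
40 [230.7 190.3]
[235.0583854  182.28747677]
```

Request:
carry_out(motion="0 0 0 0.5 0.5 0 255; 0 0 0 0 0 0 255; 0 0 0 0 0 0 255; 0 0 0 0 0 0 255")

```text
time_s: 9.65
ee_pos: [431.8, 130.2, 6.0]
orientation: [0.552, -0.443, 0.551, 0.442]
force: [-1.7, -0.6, 8.6]
finger_gap: 53.6
```

Run:
```python
from f import *
t=snap('wrist','w12.png'); s=snap('side','s12.png'); to([431,130,5])
a=np.hstack([cv2.resize(t[150:350,130:390],(520,400),interpolation=2),cv2.resize(s[150:220,200:249],(280,400),interpolation=2)]); cv2.imwrite('pics/c12.png',a)
```

```text
t 9.75 pos [431.8 130.2   6. ] x [ 0.002  0.    -1.   ] y [-0.976  0.217 -0.002] z [0.217 0.976 0.001]
shift [ 1.   0.8 -0.4]
q [ 0.293  0.23  -0.678  0.66  -0.     0.512] F [-1.39 -0.85  8.78] gap 53.4
```

View pics/c12.png

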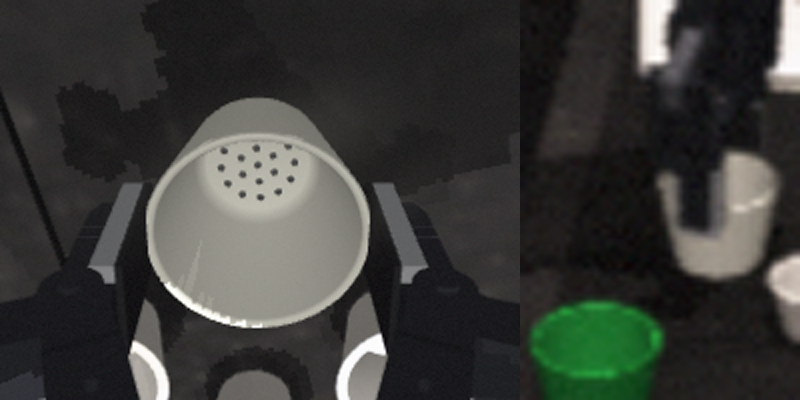

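The cup is gripped at a 53 mm gap. Lifting.

Request:
carry_out(motion="0 0 0 -4 0 0 255; 0 0 0 -10 0 0 255; 0 0 0 -20 0 0 255; 0 0 0 -25 0 0 255; 0 0 0 -25 0 0 255; 0 0 0 -25 0 0 255; 0 0 0 -25 0 0 255; 0 0 0 -20 0 0 255")

```text
time_s: 10.42
ee_pos: [431.2, 130.2, 161.6]
orientation: [0.552, -0.443, 0.551, 0.442]
force: [0.2, 0.7, -1.5]
finger_gap: 53.4
```

Request:
carry_out(motion="0 0 0 -20 -3 -10 255; 0 0 0 -16 -5 -20 255; 0 0 0 0 -6 -28 255; 0 0 0 0 -6 -28 255; 0 0 0 0 -6 -28 255; 0 0 0 0 -6 -28 255; 0 0 0 0 -6 -28 255; 0 0 0 0 -6 -28 255")

```text
time_s: 11.08
ee_pos: [430.3, -74.1, 195.7]
orientation: [0.552, -0.443, 0.551, 0.442]
force: [0.9, -0.3, -0.6]
finger_gap: 53.0
```

Request:
carry_out(motion="0 0 0 0 -6 -28 255; 0 0 0 0 -6 -28 255; 0 0 0 0 -6 -28 255; 0 0 0 0 -6 -28 255; 0 0 0 0 -3 -14 255; 0 0 0 0 0 0 255; 0 0 0 0 0 0 255; 0 0 0 0 0 0 255")

```text
time_s: 11.75
ee_pos: [429.4, -201.0, 195.0]
orientation: [0.552, -0.442, 0.552, 0.442]
force: [-0.1, -0.6, -0.6]
finger_gap: 53.0
```

Run:
```python
from f import *
to([427.5,-247,190])
k=calibration('wrist');t=snap('wrist','w13.png'); s=snap('side','s13.png'); to([427.5,-247,190])
print([(r['score'],r['location'],atz('wrist',r['location'],117,k).round(1)) for r in pinpoint('wrist','open_port')])
print('nested',fitrim('wrist',t,(452,-345),28,137,k,8))
to([427.5,-247,190])
cv2.imwrite('pics/s13c.png',cv2.resize(s[120:330,150:300],None,fx=2.8,fy=2.8,interpolation=2))
```

```text
t 11.75 pos [ 429.4 -201.   195. ] x [ 0.     0.001 -1.   ] y [-0.976  0.217  0.   ] z [0.217 0.976 0.001]
shift [  5.   -8.1 -45.3]
q [-0.438  0.085 -0.365  1.12   0.    -0.219] F [-0.13 -0.63 -0.57] gap 53.0
t 11.85 pos [ 429.6 -200.6  194.9] x [ 0.  0. -1.] y [-0.976  0.216  0.   ] z [0.216 0.976 0.   ]
shift [  4.9  -8.  -45.7]
q [-0.437  0.085 -0.366  1.12   0.    -0.219] F [ 0.52  0.07 -0.42] gap 53.3
[(0.84, [202.2, 204.8], array([ 431.1, -249.7,  117. ]))]
nested (np.float32(90.0), (np.float64(451.0), np.float64(-345.0)))
t 11.9 pos [ 429.7 -200.7  194.9] x [ 0.  0. -1.] y [-0.976  0.216  0.   ] z [0.216 0.976 0.   ]
shift [  4.9  -7.9 -45.7]
q [-0.437  0.085 -0.366  1.12   0.    -0.219] F [ 0.34  0.42 -0.36] gap 53.4
```

View pics/w13.png

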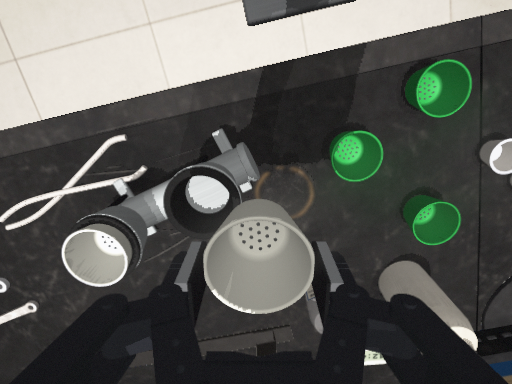

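View pics/s13c.png

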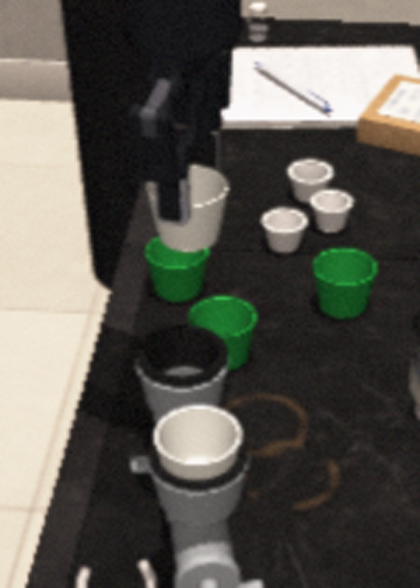

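Run:
```python
from f import *
k=calibration('wrist')
t=cv2.imread('pics/w13.png')
o=t.copy()
o=cv2.resize(o[140:260,140:270],None,fx=6,fy=6,interpolation=2)
for (x,y),c in [((428,-247),(0,0,255)),((430,-249),(0,255,0))]:
    for a in np.linspace(0,6.283,120):
        p=proj('wrist',[x+33*np.cos(a),y+33*np.sin(a),124.5],k); cv2.circle(o,tuple(int(v) for v in ((p-[140,140])*6+3)),1,c,-1)
cv2.imwrite('pics/w13l.png',o); print(atz('wrist',(203,199.5),124.5,k))
```

```text
[ 424.34829719 -245.30863383  124.5       ]
```

View pics/w13l.png

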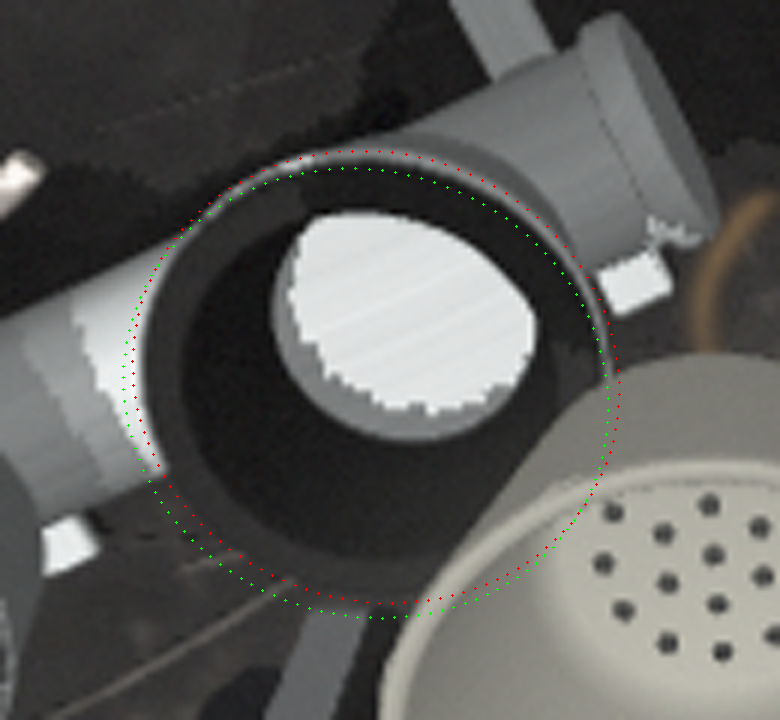

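Run:
```python
from f import *
k=calibration('wrist'); t=cv2.imread('pics/w13.png')
for z in (228,231,234): print(z,fitrim('wrist',t,(430,-201),28,z,k,8))
to([427.7,-247,150])
```

```text
228 (np.float32(82.28281), (np.float64(430.0), np.float64(-200.5)))
231 (np.float32(66.977646), (np.float64(428.0), np.float64(-200.0)))
234 (np.float32(45.382786), (np.float64(424.0), np.float64(-201.0)))
t 11.9 pos [ 429.7 -200.7  194.9] x [ 0.  0. -1.] y [-0.976  0.216  0.   ] z [0.216 0.976 0.   ]
shift [ 44.9  -8.1 -45.7]
q [-0.437  0.085 -0.366  1.12   0.    -0.219] F [ 0.34  0.42 -0.36] gap 53.4
```

Request:
carry_out(motion="0 0 0 0 -2 -10 255; 0 0 0 0 -2 -12 255; 0 0 0 0 -2 -12 255; 0 0 0 0 -2 -10 255; 0 0 0 0 0 -1.5 255; 0 0 0 12 0 0 255; 0 0 0 14 0 0 255; 0 0 0 0 0 0 255")

```text
time_s: 12.57
ee_pos: [426.0, -247.5, 166.4]
orientation: [0.551, -0.441, 0.552, 0.443]
force: [-1.2, 0.3, -0.4]
finger_gap: 53.2
```

Request:
carry_out(motion="0 0 0 14 0 0 255; 0 0 0 14 0 0 255; 0 0 0 10 0 0 255; 0 0 0 5 0 0 255; 0 0 0 0 0 0 255; 0 0 0 0 0 0 255; 0 0 0 0 0 0 255")

```text
time_s: 13.15
ee_pos: [428.0, -248.1, 126.5]
orientation: [0.552, -0.443, 0.552, 0.442]
force: [-0.5, 0.1, -0.8]
finger_gap: 52.9
```

Run:
```python
from f import *
to([427.7,-247,106])
k=calibration('wrist');t=snap('wrist','w14.png'); s=snap('side','s14.png'); to([427.7,-247,106])
for z in (156,159,162): print(z,fitrim('wrist',t,(428,-247),28,z,k,8))
cv2.imwrite('pics/s14c.png',cv2.resize(s[190:300,170:270],None,fx=5,fy=5,interpolation=2))
```

```text
t 13.15 pos [ 428.  -248.1  126.5] x [ 0.001 -0.    -1.   ] y [-0.976  0.217 -0.001] z [ 0.217  0.976 -0.   ]
shift [20.5  0.6  1. ]
q [-0.525  0.169 -0.432  0.969  0.    -0.306] F [-0.46  0.12 -0.83] gap 52.9
t 13.25 pos [ 428.1 -248.2  126.5] x [ 0.001 -0.001 -1.   ] y [-0.976  0.217 -0.001] z [ 0.217  0.976 -0.   ]
shift [20.5  0.7  1. ]
q [-0.525  0.169 -0.432  0.968  0.    -0.306] F [ 0.81 -0.36 -0.83] gap 53.1
156 (np.float32(82.64701), (np.float64(430.0), np.float64(-248.0)))
159 (np.float32(82.912), (np.float64(428.5), np.float64(-248.0)))
162 (np.float32(72.3082), (np.float64(427.0), np.float64(-247.5)))
```

View pics/w14.png

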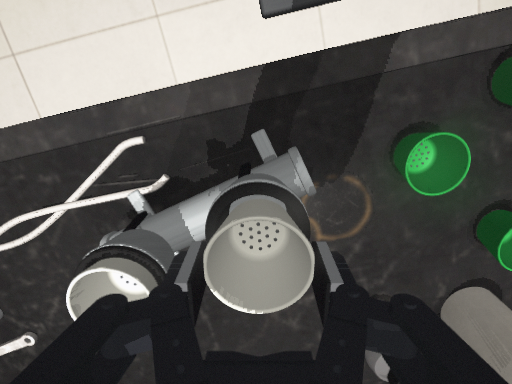

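View pics/s14c.png

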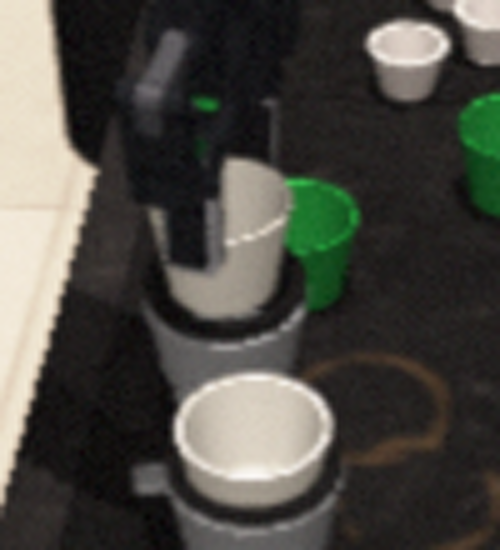

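The cup is centred over the cone, with its rim about 158 up, so seating comes about 19 mm lower. Lowering.

Request:
carry_out(motion="0 0 0 5 0.5 1 255; 0 0 0 5 0 0 255; 0 0 0 3 0 0 255; 0 0 0 2 0 0 255; 0 0 0 0 0 0 255; 0 0 0 0 0 0 255")

```text
time_s: 13.75
ee_pos: [427.9, -247.6, 111.0]
orientation: [0.552, -0.443, 0.552, 0.442]
force: [3.3, -4.2, 0.8]
finger_gap: 53.2
```

Request:
carry_out(motion="0 0 0 1.2 0 0 255; 0 0 0 0 0 0 255; 0 0 0 0 0 0 255")

```text
time_s: 14.0
ee_pos: [428.2, -247.7, 110.2]
orientation: [0.552, -0.443, 0.552, 0.441]
force: [2.4, -4.2, 2.6]
finger_gap: 53.3
```

Request:
carry_out(motion="0 0 0 1 0 0 255; 0 0 0 0 0 0 255; 0 0 0 0 0 0 255")

```text
time_s: 14.25
ee_pos: [428.4, -247.8, 109.3]
orientation: [0.552, -0.443, 0.552, 0.441]
force: [3.0, -3.7, 2.9]
finger_gap: 54.0
```

Request:
carry_out(motion="0 0 0 0 -0.8 -0.8 255; 0 0 0 0 0 0 255; 0 0 0 0 0 0 255")

```text
time_s: 14.5
ee_pos: [428.4, -248.0, 108.8]
orientation: [0.552, -0.443, 0.552, 0.442]
force: [3.7, -3.3, 4.6]
finger_gap: 52.7
```

Run:
```python
from f import *
k=calibration('wrist');t=snap('wrist','w15.png'); s=snap('side','s15.png'); to([427.7,-247,106])
for z in (138,140,142,144): print(z,fitrim('wrist',t,(428,-247),28,z,k,8))
cv2.imwrite('pics/s15c.png',np.hstack([cv2.resize(s[190:300,170:270],None,fx=4,fy=4,interpolation=2),cv2.resize(t[180:330,190:330],(410,440))]))
```

```text
t 14.6 pos [ 428.4 -248.   108.8] x [ 0.001 -0.001 -1.   ] y [-0.976  0.217 -0.001] z [ 0.217  0.976 -0.   ]
shift [2.8 0.9 0.8]
q [-0.525  0.185 -0.456  0.928  0.    -0.306] F [ 1.83 -2.79  3.82] gap 53.3
138 (np.float32(81.5843), (np.float64(431.0), np.float64(-248.0)))
140 (np.float32(83.187416), (np.float64(429.5), np.float64(-248.0)))
142 (np.float32(82.82706), (np.float64(428.5), np.float64(-247.5)))
144 (np.float32(79.41303), (np.float64(427.5), np.float64(-247.5)))
```

View pics/s15c.png

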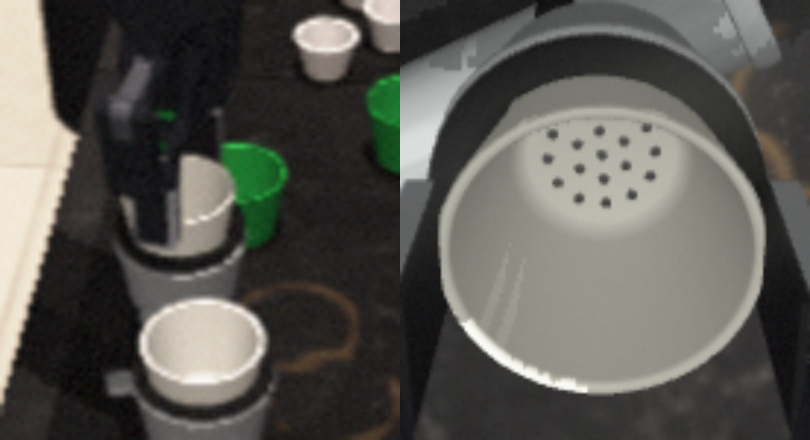

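The rim is at about 141, within 1–2 mm of the seat, and the cone is touching. Letting go so it centres itself.

Request:
carry_out(motion="0 0 0 0 0 0 20; 0 0 0 0 0 0 20; 0 0 0 0 0 0 20; 0 0 0 0 0 0 20; 0 0 0 -5 0 0 20; 0 0 0 -15 0 0 20; 0 0 0 -20 0 0 20; 0 0 0 -20 0 0 60")

```text
time_s: 15.27
ee_pos: [427.1, -247.2, 168.9]
orientation: [0.551, -0.442, 0.552, 0.443]
force: [0.9, 0.2, 0.6]
finger_gap: 68.1
```

Request:
carry_out(motion="0 0 0 0 0 0 130; 0 0 0 0 0 0 130; 0 0 0 0 0 0 130; 0 0 0 0 0 0 130")

```text
time_s: 15.6
ee_pos: [427.2, -247.3, 167.6]
orientation: [0.551, -0.442, 0.552, 0.443]
force: [-0.3, -0.2, 0.0]
finger_gap: 42.0
```

Run:
```python
from f import *
to([427.7,-247,106])
k=calibration('wrist');t=snap('wrist','w16.png'); s=snap('side','s16.png'); to([427.7,-247,106])
for z in (137,139,141): print(z,fitrim('wrist',t,(428,-247),28,z,k,8))
print('nested',fitrim('wrist',t,(451,-345),28,137,k,6))
print('side',fitrim('side',s,(426,-243),28,139,None,8),'nested',fitrim('side',s,(450,-344),28,137,None,8))
cv2.imwrite('pics/s16c.png',np.hstack([cv2.resize(s[190:300,170:270],None,fx=4,fy=4,interpolation=2),cv2.resize(t[150:330,150:350],(400,440))]))
F=[]
```

```text
t 15.6 pos [ 427.2 -247.3  167.6] x [-0.001  0.001 -1.   ] y [-0.976  0.217  0.002] z [0.217 0.976 0.001]
shift [61.6 -0.5  0.3]
q [-0.525  0.139 -0.369  1.065  0.    -0.306] F [-0.34 -0.17  0.04] gap 42.0
t 15.7 pos [ 427.2 -247.3  167.5] x [-0.002  0.001 -1.   ] y [-0.976  0.217  0.002] z [0.217 0.976 0.001]
shift [61.5 -0.5  0.4]
q [-0.525  0.139 -0.368  1.065  0.    -0.306] F [-0.43  0.27  0.52] gap 42.1
137 (np.float32(85.898964), (np.float64(429.0), np.float64(-249.0)))
139 (np.float32(80.777435), (np.float64(428.0), np.float64(-248.5)))
141 (np.float32(72.7586), (np.float64(427.0), np.float64(-248.5)))
nested (np.float32(76.3932), (np.float64(450.5), np.float64(-345.5)))
side (np.float32(37.755074), (np.float64(426.5), np.float64(-247.0))) nested (np.float32(65.54721), (np.float64(449.0), np.float64(-343.5)))
```

View pics/s16c.png

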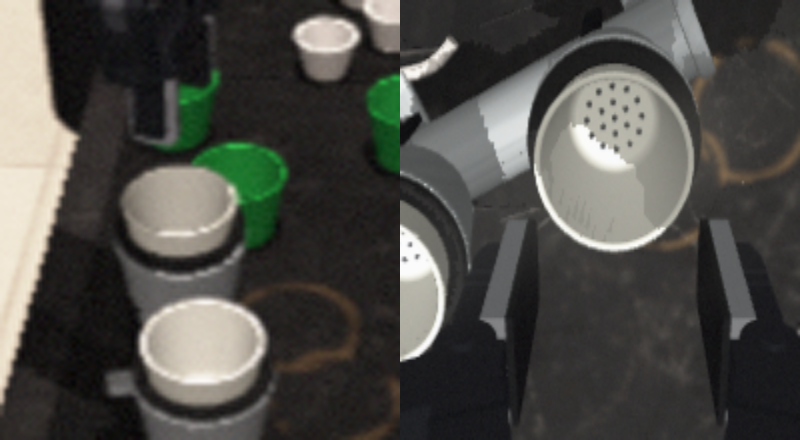

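View pics/w16.png

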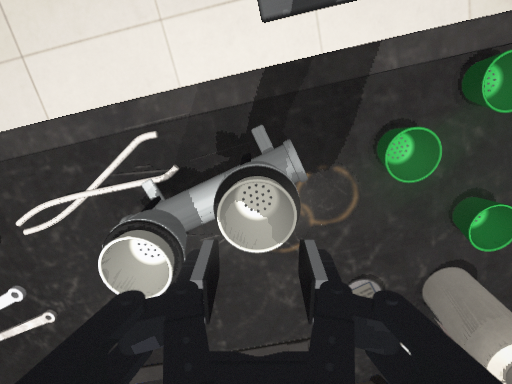

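The cup stands let go in the cone, its rim level at about (428.3,-248.5). I'll set the fingers to straddle the rim at a gap of about 46 mm, so both tips press on it, then take a force baseline.

Request:
carry_out(motion="0 0 0 10 -1.3 -0.7 118; 0 0 0 15 0 0 118; 0 0 0 12 0 0 118; 0 0 0 6 0 0 118; 0 0 0 0 0 0 118; 0 0 0 0 0 0 118; 0 0 0 0 0 0 118")

```text
time_s: 16.28
ee_pos: [429.3, -248.9, 125.8]
orientation: [0.552, -0.442, 0.552, 0.442]
force: [-0.0, 0.0, -0.3]
finger_gap: 45.7
```

```bash
cat >> f.py <<'E'
def avg(n=10,name=None):
    f=[];p=[]
    for i in range(n):
        im=read_camera('side'); s=state(); f.append(s['force']); p.append(s['ee_pos'])
    f=np.array(f);p=np.array(p)
    print('t',round(s['time_s'],2),'F',f.mean(0).round(2),'sd',f.std(0).round(2),'pos',p.mean(0).round(2),'gap',round(s['finger_gap'],1))
    if name: cv2.imwrite('pics/'+name,im)
    return im
E
python3 - <<'E'
from f import *
s=avg(8); k=calibration('wrist');t=snap('wrist','w17.png')
for z in (137,139): print(z,fitrim('wrist',t,(428,-248),28,z,k,6))
cv2.imwrite('pics/s17c.png',np.hstack([cv2.resize(s[190:300,170:270],None,fx=4,fy=4,interpolation=2),cv2.resize(t[150:330,150:350],(400,440))]))
E
```

```text
t 16.68 F [-0.17 -0.15  0.38] sd [0.24 0.35 0.64] pos [ 429.39 -248.89  126.  ] gap 45.8
137 (np.float32(71.62386), (np.float64(428.5), np.float64(-248.5)))
139 (np.float32(66.72), (np.float64(427.5), np.float64(-248.5)))
```

View pics/s17c.png

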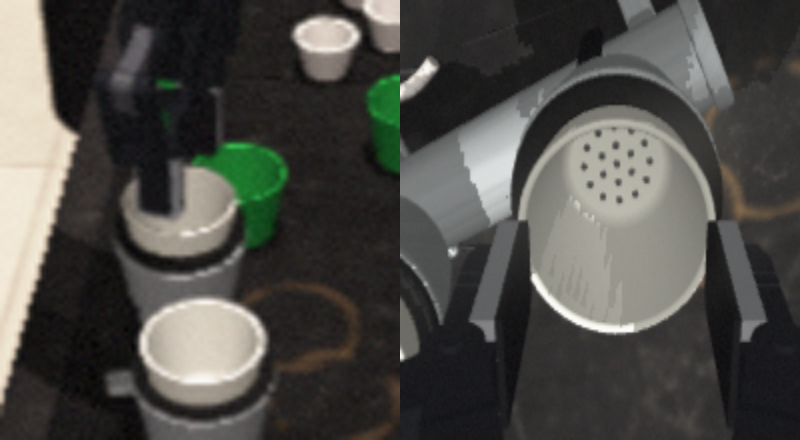

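Request:
carry_out(motion="0 0 0 3 1 0.2 118; 0 0 0 2.5 0 0 118; 0 0 0 1 0 0 118; 0 0 0 0 0 0 118; 0 0 0 0 0 0 118")

```text
time_s: 17.15
ee_pos: [427.9, -248.2, 118.8]
orientation: [0.552, -0.442, 0.552, 0.442]
force: [-0.7, -0.4, -0.2]
finger_gap: 45.9
```

Request:
carry_out(motion="0 0 0 1 0 0 118; 0 0 0 0 0 0 118; 0 0 0 0 0 0 118")

```text
time_s: 17.4
ee_pos: [428.1, -248.3, 118.0]
orientation: [0.552, -0.442, 0.552, 0.442]
force: [0.8, -0.1, 0.8]
finger_gap: 45.9
```

Request:
carry_out(motion="0 0 0 1 0 0 118; 0 0 0 0 0 0 118; 0 0 0 0 0 0 118")

```text
time_s: 17.65
ee_pos: [428.1, -248.3, 117.0]
orientation: [0.552, -0.442, 0.552, 0.442]
force: [0.0, 0.3, -0.2]
finger_gap: 46.0
```

Request:
carry_out(motion="0 0 0 0.7 0 0 118; 0 0 0 0 0 0 118; 0 0 0 0 0 0 118")

```text
time_s: 17.9
ee_pos: [428.1, -248.2, 116.3]
orientation: [0.552, -0.442, 0.552, 0.442]
force: [0.2, 0.2, 0.1]
finger_gap: 45.8
```

Request:
carry_out(motion="0 0 0 0.7 0 0 118; 0 0 0 0 0 0 118; 0 0 0 0 0 0 118")

```text
time_s: 18.15
ee_pos: [428.2, -248.3, 115.8]
orientation: [0.552, -0.442, 0.552, 0.442]
force: [-1.3, 0.7, 2.6]
finger_gap: 46.1
```

Run:
```python
from f import *
s=avg(5); t=snap('wrist','w18.png')
cv2.imwrite('pics/s18c.png',np.hstack([cv2.resize(s[190:300,170:270],None,fx=4,fy=4,interpolation=2),cv2.resize(t[150:330,150:350],(400,440))]))
```

```text
t 18.4 F [-0.56 -0.04  3.26] sd [0.34 0.38 0.24] pos [ 428.18 -248.33  115.77] gap 46.2
```

View pics/s18c.png

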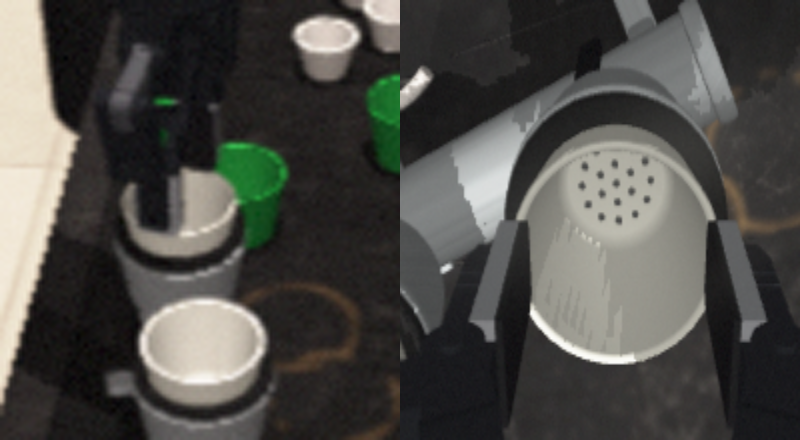

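Contact came at TCP z of about 116, as predicted, and the force is now 3.3 N. Pressing on in small steps.

Request:
carry_out(motion="0 0 0 0.6 0 0 118; 0 0 0 0 0 0 118; 0 0 0 0 0 0 118")

```text
time_s: 18.7
ee_pos: [428.2, -248.3, 115.2]
orientation: [0.552, -0.442, 0.552, 0.442]
force: [-1.4, 1.5, 5.0]
finger_gap: 45.9
```

Run:
```python
from f import *
avg(5)
```

```text
t 18.95 F [-0.83  0.08  5.04] sd [0.22 0.61 0.57] pos [ 428.2  -248.32  115.23] gap 46.3
```

Request:
carry_out(motion="0 0 0 0.8 0 0 118; 0 0 0 0 0 0 118; 0 0 0 0 0 0 118")

```text
time_s: 19.2
ee_pos: [428.2, -248.3, 114.5]
orientation: [0.552, -0.442, 0.552, 0.442]
force: [-2.1, 1.5, 5.5]
finger_gap: 45.9
```

Run:
```python
from f import *
avg(5)
```

```text
t 19.45 F [-0.88  0.86  6.09] sd [0.42 0.28 0.5 ] pos [ 428.19 -248.33  114.48] gap 45.8
```

Request:
carry_out(motion="0 0 0 0.8 0 0 118; 0 0 0 0 0 0 118; 0 0 0 0 0 0 118")

```text
time_s: 19.7
ee_pos: [428.2, -248.3, 113.8]
orientation: [0.552, -0.442, 0.552, 0.442]
force: [-1.6, 1.3, 6.9]
finger_gap: 45.8
```

Run:
```python
from f import *
avg(5)
```

```text
t 19.95 F [-1.41  0.55  7.01] sd [0.48 0.46 0.47] pos [ 428.22 -248.33  113.78] gap 45.9
```

Request:
carry_out(motion="0 0 0 0.7 0 0 118; 0 0 0 0 0 0 118; 0 0 0 0 0 0 118")

```text
time_s: 20.2
ee_pos: [428.3, -248.3, 113.2]
orientation: [0.552, -0.443, 0.552, 0.442]
force: [-2.4, 1.0, 6.9]
finger_gap: 45.9
```

Run:
```python
from f import *
s=avg(6); t=snap('wrist','w19.png')
cv2.imwrite('pics/s19c.png',np.hstack([cv2.resize(s[190:300,170:270],None,fx=4,fy=4,interpolation=2),cv2.resize(t[150:330,150:350],(400,440))]))
```

```text
t 20.5 F [-1.75  0.72  7.31] sd [0.4  0.45 0.38] pos [ 428.24 -248.34  113.2 ] gap 45.9
```

View pics/s19c.png

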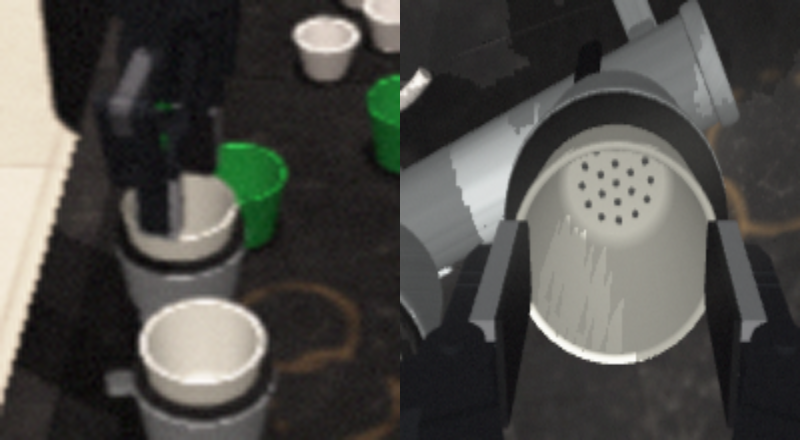

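Request:
carry_out(motion="0 0 0 0.7 0 0 118; 0 0 0 0 0 0 118; 0 0 0 0 0 0 118")

```text
time_s: 20.8
ee_pos: [428.3, -248.3, 112.6]
orientation: [0.552, -0.443, 0.552, 0.442]
force: [-1.0, 0.6, 9.0]
finger_gap: 46.0
```

Run:
```python
from f import *
s=avg(8); k=calibration('wrist'); t=snap('wrist','w20.png')
for n in ('w18','w20'):
    im=cv2.imread(f'pics/{n}.png')
    for z in (133,135,137,139): print(n,z,fitrim('wrist',im,(428,-248),28,z,k,4))
print(state()['moment'])
```

```text
t 21.2 F [-2.11  1.12  8.57] sd [0.81 0.4  0.4 ] pos [ 428.25 -248.35  112.62] gap 45.9
w18 133 (np.float32(59.028984), (np.float64(429.0), np.float64(-248.5)))
w18 135 (np.float32(58.434597), (np.float64(428.0), np.float64(-248.5)))
w18 137 (np.float32(52.18252), (np.float64(426.5), np.float64(-248.5)))
w18 139 (np.float32(44.66238), (np.float64(424.5), np.float64(-249.0)))
w20 133 (np.float32(58.76298), (np.float64(429.0), np.float64(-248.5)))
w20 135 (np.float32(58.256756), (np.float64(428.0), np.float64(-248.5)))
w20 137 (np.float32(52.09558), (np.float64(426.5), np.float64(-248.5)))
w20 139 (np.float32(44.57807), (np.float64(424.5), np.float64(-249.0)))
[0.27721679 0.4589404  0.00243997]
```

8.6 N after about 2.8 mm of give. One more 0.4 mm step.

Request:
carry_out(motion="0 0 0 0.4 0 0 118; 0 0 0 0 0 0 118; 0 0 0 0 0 0 118")

```text
time_s: 21.5
ee_pos: [428.3, -248.4, 112.3]
orientation: [0.552, -0.443, 0.552, 0.442]
force: [-2.4, 2.0, 9.6]
finger_gap: 46.2
```

Run:
```python
from f import *
s=avg(10)
```

```text
t 22.0 F [-2.54  1.31  9.86] sd [0.75 0.33 0.58] pos [ 428.26 -248.37  112.32] gap 46.1
```

The mean force is 9.9 N, or about 9.6 N net, which is in range. Lifting straight off.

Request:
carry_out(motion="0 0 0 -2 0 0 118; 0 0 0 -4 0 0 118; 0 0 0 -10 0 0 118; 0 0 0 -20 0 0 118; 0 0 0 -20 0 0 118; 0 0 0 -10 0 0 118; 0 0 0 0 0 0 118; 0 0 0 0 0 0 118")

```text
time_s: 22.67
ee_pos: [428.5, -248.5, 177.9]
orientation: [0.552, -0.443, 0.552, 0.442]
force: [-0.0, -0.2, -0.2]
finger_gap: 46.1
```

Run:
```python
from f import *
s=avg(4); k=calibration('wrist'); t=snap('wrist','w21.png'); a16=cv2.imread('pics/w16.png'); tp=snap('top','t21.png')
for z in (133,135,137,139): print(z,fitrim('wrist',t,(428,-248),28,z,k,4))
print('nested',fitrim('wrist',t,(451,-345),28,137,k,6))
s0=cv2.imread('pics/s16.png')
for n,im in(('before',s0),('after',s)):
    for z in (134,136,138,140): print(n,z,fitrim('side',im,(426,-246),28,z,None,5))
cv2.imwrite('pics/s21c.png',np.hstack([cv2.resize(s[190:300,170:270],None,fx=4,fy=4,interpolation=2),cv2.resize(t[150:330,150:350],(400,440))]))
for n,xy,r,z in B[1:]: print(n,fitrim('side',s,xy,r,z,None,8))
```

```text
t 22.87 F [-0.12 -0.02 -0.09] sd [0.87 0.55 0.27] pos [ 427.52 -247.94  176.64] gap 46.1
133 (np.float32(85.64872), (np.float64(429.5), np.float64(-249.0)))
135 (np.float32(82.032555), (np.float64(428.5), np.float64(-249.0)))
137 (np.float32(76.21505), (np.float64(427.5), np.float64(-248.5)))
139 (np.float32(65.75528), (np.float64(426.5), np.float64(-248.5)))
nested (np.float32(89.83427), (np.float64(450.5), np.float64(-345.5)))
before 134 (np.float32(36.769844), (np.float64(425.5), np.float64(-240.5)))
before 136 (np.float32(37.27139), (np.float64(426.0), np.float64(-243.0)))
before 138 (np.float32(37.50225), (np.float64(426.5), np.float64(-245.5)))
before 140 (np.float32(37.922226), (np.float64(427.0), np.float64(-248.0)))
after 134 (np.float32(37.1832), (np.float64(426.5), np.float64(-244.0)))
after 136 (np.float32(37.3916), (np.float64(426.5), np.float64(-247.0)))
after 138 (np.float32(37.740044), (np.float64(427.0), np.float64(-249.5)))
after 140 (np.float32(37.823746), (np.float64(427.5), np.float64(-252.0)))
left (np.float32(41.503498), (np.float64(497.5), np.float64(167.5)))
beh (np.float32(41.55739), (np.float64(520.5), np.float64(113.5)))
right (np.float32(49.17749), (np.float64(478.0), np.float64(77.0)))
```

View pics/s21c.png

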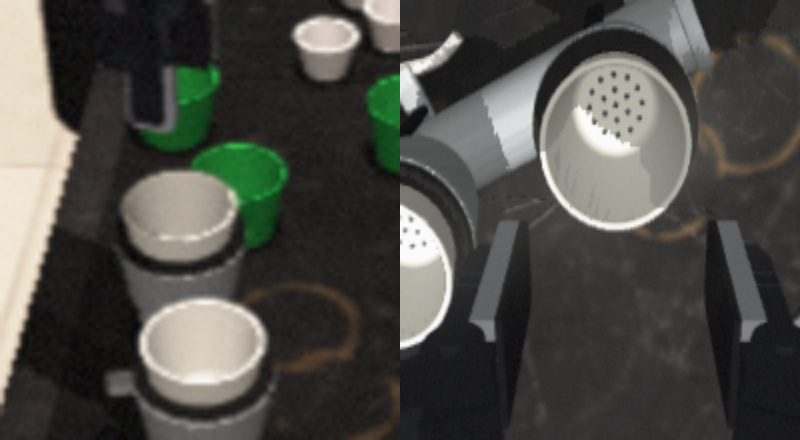

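Run:
```python
from f import *
k=calibration('wrist'); t=cv2.imread('pics/w21.png')
a=cv2.resize(t[160:260,200:310],None,fx=7,fy=6,interpolation=2)
for c,r,z,col in (((428,-248.7),25,136,(0,0,255)),((428,-248.7),18,98.5,(0,255,0))):
    for q in np.linspace(0,6.283,90):
        p=proj('wrist',[c[0]+r*np.cos(q),c[1]+r*np.sin(q),z],k); cv2.circle(a,(int((p[0]-200)*7+3),int((p[1]-160)*6+3)),1,col,-1)
cv2.imwrite('pics/w21t.png',a); to([428,-248,177])
```

```text
t 22.9667 pos [ 427.5 -247.9  176.7] x [-0.001  0.001 -1.   ] y [-0.976  0.217  0.002] z [0.217 0.976 0.001]
shift [-0.3 -0.5  0. ]
q [-0.526  0.135 -0.352  1.085  0.    -0.306] F [ 0.43 -0.19  0.02] gap 45.9
```

View pics/w21t.png

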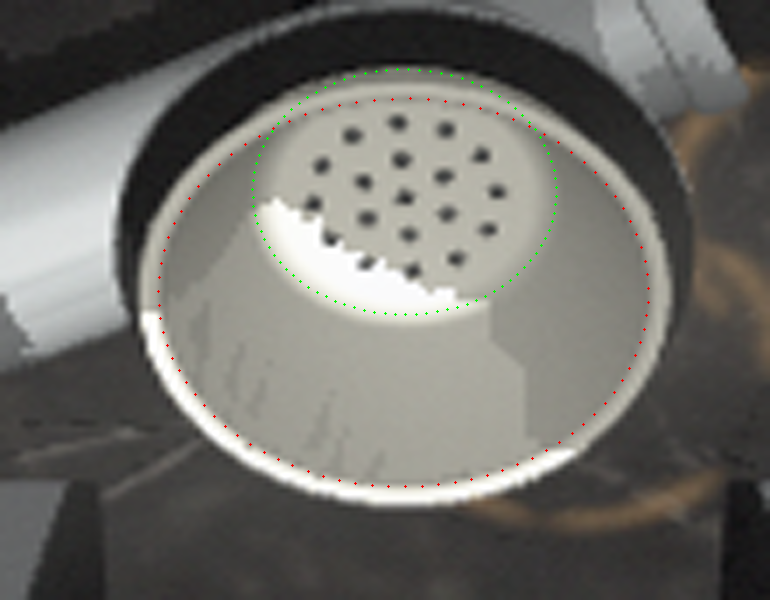

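The rim and floor circles, drawn for an upright cup, both match the picture, with the hole pattern within about 0.5 mm. That puts the tilt at about 1° or less. The arm is clear of everything, so I'm handing in.

```bash
python3 -c "
from h import *
s=state(); print(s['time_s'],abs(s['joint_velocities']).max(),s['force'].round(2)); print(finish_job())"
```

```text
22.9667 0.004663070622255484 [ 0.43 -0.19  0.02]
the job is handed in; nothing more can be done
None
```

The filter crucible is in the open port, pressed down about 3 mm and standing upright. I handed the job in at 23 s of the 48 s allowed.

**What I did:**
- **Slide:** I slid the big crucible about 47 mm clear of the small ones with shut fingers in its mouth. It stood 74, 75 and 93 mm from them.
- **Placing:** I gripped it at the rim, carried it over, lowered it until the cone just touched, and let it settle by itself.
- **Pressing:** I pressed on the rim in small steps to a mean of 9.9 N, about 9.6 N net of the force offset, then lifted straight off.

**Last checks:**
- **Give:** Both the press travel and the side view put it at about 3 mm, so the foot is about 22–23 mm below the collar's top.
- **Tilt:** It was about 1° or less, judged from the rim and floor circles.
- **Position:** The rim centre was at about (428, -248.7), within about 2 mm of my port estimate of (427.7, -247).
- **Small crucibles:** They were within 1.5 mm of where they started.
- **Robot:** The arm touched nothing, and the force read about zero.

**What disagreed:**
- **Fingertips:** They turned out to be about 20 mm behind the reported TCP when shut, not 8 mm ahead of it. My first slide passed over the rim without touching anything, so I measured the offset in the images and tried again.
- **Side camera:** It read about 5 mm off the other two in y, so I relied on it only for before-and-after differences.
- **Sideways force:** During the press it grew to about 2.9 N; it was gone after lifting off.

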